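Check a thermal buffer bottle with a reference thermometer

ROBOT

A 6-joint arm with a two-finger parallel gripper is mounted at the origin on a cart in front of the work surface, level with it; the furniture and walls round the work are solid. World frame = base frame: x ahead of the robot, y to its left, z up, the work surface at z = 0. Lengths are in m, angles in rad, forces in N, time in s.
With the tool pointing down it reaches from about 0.25 to 0.725 m from the base axis. Payload 4 kg.
Tool frame: the origin (TCP) lies at the very end of the fingers, on their centre line; the grasp point (between the pads) lies 19 mm behind it; y points along the fingers, z is the direction in which the jaws open and shut, and the axes are right-handed (so a half turn about y gives the same grasp; the last joint's range is limited). The gripper opens to 85 mm and grips with 20 to 120 N. Pads are 22 mm wide; open, the fingers measure 114 mm over their backs; the gripper's body (76 mm by 85 mm) begins 54 mm behind the grasp point. The pads swing forward as they close: fully open they stand 13 mm farther back than shut.
Start: joints at [1.191, 0.241, 0.005, 1.335, 0, 1.571], TCP at [0.185, 0.464, 0.231] pointing down, gripper open.
Joint ranges: [-2.72, 2.72], [-1.05, 1.87], [-1.09, 1.28], [-1.99, 2.15], [-1.42, 1.44], [-3.14, 3.14]. Speed limits (rad/s): [2.79, 2.79, 3.14, 3.14, 3.14, 3.14].

INTERFACE

Orientations are given as a unit quaternion [x, y, z, w].
In Python, from workcell import bot gives the robot as it stands. The module is installed in compiled form; this text tells all that it offers.
- The arm moves only by the tool move_arm, never from a script. Its argument "increments" is a list of rows, each an object with "grip": the closure, from 0 (fully open) to 1 (shut); "linear": the shift along the tool's x, y, z scaled (see below), a list of three; "twist": the turn about the tool's y scaled (see below). A call has exactly 5 rows; each row shifts and turns the pose as measured when the row begins, along the tool's axes as they then stand; what a row does not reach is not made up. The controller multiplies each number of a shift by 0.2 m and each number of a turn by 2 rad. A row lasts 1/10 s, in which the tool goes at most 50 mm and 8.59 degrees, less where a joint would pass 70% of its speed; a pose out of reach is approached as far as the arm can. A call with a number of a shift or a turn outside -1 to 1 is refused whole. A call with a gripper value outside its range is refused whole. The fingers move at their own pace and stop on an object; the grip force is fixed at half the most. Time passes only in rows, so rows that do not move let the fingers close, or fill a call up. It gives the time, the measured TCP pose, the force and the opening at its end, in the units of the state.
- bot.get_obs(): the state, without advancing time (a new reading comes with each control period).
- bot.camera(name): name is "scene" or "top"; returns (picture, depth): 384x512x3 uint8, blue, green, red; 384x512 float32, m along the optical axis (not along the pixel's ray), 0 where there is no reading.
- bot.camera_params(name): a dict with "camera_matrix" (3x3 intrinsics, pixels), "rvec" (rotation vector, rad) and "tvec" (3), from world to camera coordinates, as OpenCV has them. Camera axes: x right, y down, z forward; pixel columns grow to the right and rows downward; lengths in m; the calibration is good to about 2 mm. A picture is of the moment at which its call begins. camera_params takes no time and is no camera call.
- bot.job_done(): hands the job in, once; it reports no verdict.
The state is a dict: "clock": time; "joint_pos": joint angles; "joint_vel": joint speeds; "tau": joint torques, N m; "eef_pos": TCP position; "tool_rot": TCP orientation; "ft_force": force on the tool from outside, world axes, zero at the start; "ft_torque": the same for the moment, N m; "grip_width": finger opening in m.
Only numpy, scipy, OpenCV 4.12 (cv2) and the standard library are available. Lean on these libraries where they do the work, as an engineer would, in place of code of your own. Each camera call takes 0.05 s, during which the arm holds its last target. There are 200 camera calls.

TASK

Even out the sealed thermal buffer bottle: pick it up, turn it over until its cap points well downwards and pause there a moment, then set it gently upright on the round cork mat and let go. Then take the orange stick thermometer out of its rest and lower its stem straight down into the steel well in the bottle's cap, never touching the well, until the black ring on the stem is level with the mouth of the well. Finish while holding it there, still, upright and centred, and leave everything else on the bench where it is.

Things in the scene. Friction and masses are not known exactly. Their poses are not given: they have to be found in the camera images.
- buffer_bottle: Sealed round bottle, amber glass, white label, ribbed blue cap; 92 mm high, 48 mm wide up to z = 60 mm, cap 36 mm wide from z = 72 mm; 0.18-0.29 kg, balance point about 38 mm up. Stands free. Cap fixed; a steel-lined blind well, bore 16 mm, runs down its axis from z = 92 to z = 22 mm. Origin: centre of underside, z up. To turn it over, hold its sides with the tool tilted about 45 degrees
- well_mouth (a point): Centre of the well's open mouth, in the steel rim on top of the bottle's cap, 92 mm above the bottle's underside
- well_floor (a point): Centre of the well's closed bottom, 70 mm below its mouth
- cork_mat: Round brown cork mat, 110 mm diameter, 6 mm thick, fixed to the bench. Origin: centre of its underside; its top is 6 mm higher
- probe_rest: Fixed stand for the thermometer: a dark round foot, 84 mm wide and 8 mm thick, with an upright tube 32 mm wide at its black top collar, whose top is 100 mm above the bench. Bore 13 mm wide. Origin: centre of its underside
- thermometer: 70 g, 164 mm long, upright in the rest: straight steel stem 5 mm thick under an orange handle. Origin: stem tip, z towards the handle. Handle: rounded block 20 mm (x) by 28 mm (y), z = 90 to 164 mm, display on its -x face. Black ferrule 9 mm wide, z = 78 to 90 mm. In the rest the handle sits on the collar, the tip 10 mm above the bench; draw it straight up by 90 mm to clear
- stem_tip (a point): Lower end of the thermometer's stem (the body's origin)
- stem_ring (a point): Black ring on the stem, 6.4 mm wide, its middle 55 mm above the tip. Level with the well's mouth, it leaves the tip 15 mm above the well's floor
- slide_box: Blue flat box, 102 x 170 x 39 mm, loose, stays where it is. Origin: centre of its underside
- timer: White bench timer, 62 x 66 x 17 mm, loose, stays where it is. Origin: centre of its underside
- tape_roll: Roll of beige tape lying flat, 96 mm wide, 25 mm high, loose, stays where it is. Origin: centre of its underside
- petri_dish: Round clear dish with reddish contents, 62 mm wide, 14 mm high, loose, stays where it is. Origin: centre of its underside
- microtube_rack: Orange rack of small tubes, 58 x 118 x 30 mm, loose, stays where it is. Origin: centre of its underside

How it is judged:
On the way, in this order (a step that is already met when the one before it is completed fails the run):
1. the bottle is held off the bench, turned over with its cap well below level (angle between buffer_bottle's own z axis and vertical above 2.1 rad and height (world z) of well_mouth above 0.03 m and contact force between the fingers and buffer_bottle above 0.5 N), for 0.3 s.
2. the bottle stands upright on the cork mat, let go (angle between buffer_bottle's own z axis and vertical below 0.06 rad and horizontal distance between buffer_bottle and cork_mat below 0.03 m and height (world z) of buffer_bottle between 0.004 and 0.008 m and contact force between each of the arm, the fingers and buffer_bottle below 0.05 N and linear speed of buffer_bottle below 0.02 m/s), for 0.3 s.
At the end, for the whole second after the job is handed in: Bottle upright (3.5 deg) on the cork mat, within 30 mm of its centre, untouched by the robot. Fingers hold the thermometer still and upright (4 deg), ring within 8 mm of the well mouth's height, stem within 4 mm of the well's axis at tip and ring, touching nothing of the bottle (angle between buffer_bottle's own z axis and vertical below 0.06 rad and horizontal distance between buffer_bottle and cork_mat below 0.03 m and height (world z) of buffer_bottle between 0.004 and 0.008 m and z of stem_ring in the frame of well_mouth between -0.008 and 0.008 m and horizontal distance between stem_tip and well_floor below 0.004 m and horizontal distance between stem_ring and well_mouth below 0.004 m and angle between thermometer's own z axis and vertical below 0.07 rad and linear speed of thermometer below 0.01 m/s and contact force between the fingers and thermometer above 0.5 N and contact force between each of thermometer, the fingers, the arm and buffer_bottle below 0.05 N); the arm keeps its last pose, push and grip.
It fails at once if the thermometer touches the bottle (more than 0.2 N) (contact force between thermometer and buffer_bottle above 0.2 N).
It fails at once if the bottle is let go in the air or knocked over (contact force between the fingers and buffer_bottle below 0.02 N and height (world z) of buffer_bottle above 0.013 m).
It fails at once if the thermometer is dropped (contact force between the fingers and thermometer below 0.02 N and height (world z) of stem_tip above 0.03 m).
It fails at once if something else on the bench is pushed more than 20 mm (distance of any of slide_box, timer, tape_roll, petri_dish, microtube_rack from where it was at the start of the episode above 0.02 m).
It also fails if it takes over 67 s, if anything falls off the work surface, if the arm or the gripper's body presses on something with over 40 N, if the wrist force passes 120 N, or if a joint passes its speed limit or range.

## Working session

There is one attempt and no reset: what is moved stays moved. The work goes in short steps, Python scripts to look and compute and a tool call to move; the robot and the scene stay as the last step left them, time stands still between calls to the robot, and variables do not carry over. Pictures are saved under pics/ and viewed, about 8 in all and at most 12, crops included, and the job is handed in when it is done.

Besides the shell and the picture viewer there is one more tool, called after "Emit:" as name(argument=value, ...), one argument or row to a line, values as JSON. move_arm: Moves the arm, as the interface text tells. Its arguments: {"type":"object","properties":{"increments":{"type":"array"}},"required":["increments"]}

```bash
mkdir -p pics
cat > h.py <<'E'
import numpy as np, cv2
from workcell import bot
from scipy.spatial.transform import Rotation as R
def cam(n):
    p=bot.camera_params(n); return np.array(p["camera_matrix"]),cv2.Rodrigues(np.array(p["rvec"]))[0],np.array(p["tvec"]).ravel()
def ray(n,u,v,z):
    K,r,t=cam(n); d=r.T@np.linalg.inv(K)@[u,v,1]; c=-r.T@t; return c+d*(z-c[2])/d[2]
def proj(n,p):
    K,r,t=cam(n); q=K@(r@np.array(p)+t); return q[:2]/q[2]
def cloud(n,dep):
    K,r,t=cam(n); v,u=np.mgrid[:384,:512]; P=np.stack([u,v,np.ones_like(u)],-1)@np.linalg.inv(K).T*dep[...,None]
    return (P-t)@r
def st():
    o=bot.get_obs(); m=R.from_quat(o["tool_rot"]).as_matrix()
    print(o["clock"],"pos",np.round(o["eef_pos"],4),"grip",round(float(o["grip_width"]),4),"F",np.round(o["ft_force"],1)); print(np.round(m,3)); print("q",np.round(o["joint_pos"],3)); return o,m
E
python3 - <<'E'
from h import *
st()
for n in("scene","top"):
    i,d=bot.camera(n); cv2.imwrite(f"pics/{n}0.png",i); np.save(f"{n}0.npy",d)
    K,r,t=cam(n); print(n,-r.T@t,K[0,0]);
E
```

```text
0.0 pos [0.1851 0.4638 0.2304] grip 0.0854 F [-0.1 -0.3 -0.9]
[[ 0.929 -0.001  0.371]
 [-0.371 -0.002  0.929]
 [-0.    -1.    -0.002]]
q [1.191 0.241 0.004 1.335 0.    1.571]
scene [-0.29709037 -0.66334096  0.66740359] 467.9727321521068
top [0.46364941 0.05641132 1.27693554] 446.09338978768614
```

View pics/scene0.png

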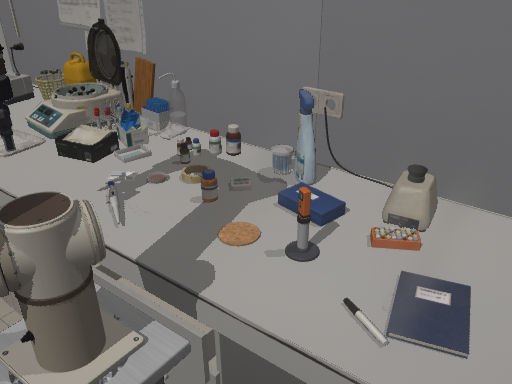

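View pics/top0.png

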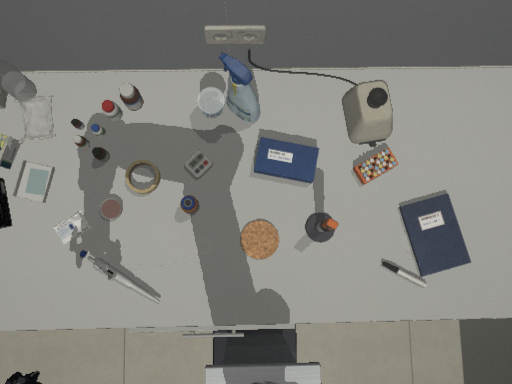

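Run:
```python
from h import *
for n in("scene","top"): print(n,proj(n,[.1851,.4638,.2304]),proj(n,[0,0,0]),proj(n,[0.4,0,0]))
T=cv2.imread("pics/top0.png"); S=cv2.imread("pics/scene0.png"); d=np.load("top0.npy"); ds=np.load("scene0.npy")
C=cloud("top",d); CS=cloud("scene",ds)
def rep(name,m,c):
    p=c[m&(c[...,2]<.5)]; print(name,len(p),"min",np.round(np.percentile(p,2,0),4),"max",np.round(np.percentile(p,98,0),4),"mean",p.mean(0).round(4))
def win(u,v,w):
    m=np.zeros((384,512),bool); m[v-w:v+w,u-w:u+w]=1; return m
Z=C[...,2]
print("bench z",np.median(Z[260:300,180:220]))
rep("bottle top",win(189,204,16)&(Z>.08),C)
h=cv2.cvtColor(T,cv2.COLOR_BGR2HSV)
mat=win(260,240,24)&(h[...,1]>90)&(h[...,0]<25)
(cx,cy),r=cv2.minEnclosingCircle(cv2.findNonZero(mat.astype(np.uint8))); print("mat",cx,cy,r,ray("top",cx,cy,.006)); rep("mat",mat,C)
print("Foot", )
foot=win(320,227,20)&(Z<.03)&(h[...,2]<90)
(cx,cy),r=cv2.minEnclosingCircle(cv2.findNonZero(foot.astype(np.uint8))); print(cx,cy,r,ray("top",cx,cy,.008)); 
rep("handle top",win(325,225,24)&(Z>.15),C)
hm=(win(330,225,16)&(h[...,1]>140)&(h[...,0]<20)&(Z>.165)); print(cv2.minAreaRect(cv2.findNonZero(hm.astype(np.uint8)))); rep("orange",hm,C)
rep("box",win(286,159,42)&(Z>.03)&(Z<.06),C)
rep("timer",win(199,165,20)&(Z>.012)&(Z<.06),C)
rep("tape",win(143,176,25)&(Z>.015)&(Z<.06),C)
rep("petri",win(111,208,20)&(Z>.008)&(Z<.06),C)
def crop(im,u,v,w,h_,s): return cv2.resize(im[v-h_:v+h_,u-w:u+w],None,fx=s,fy=s,interpolation=cv2.INTER_CUBIC)
a=crop(T,256,200,90,60,4); b=crop(S,270,205,90,60,4)
cv2.imwrite("pics/c0.png",cv2.resize(np.vstack([a,b]),None,fx=.62,fy=.62))
```

```text
scene [  9.63587655 148.75336305] [ 72.51054744 349.83241302] [214.79548062 250.4901418 ]
top [ 58.53992089 380.59835492] [263.28511212 422.78369966] [259.88842941 273.01743948]
bench z 0.0014302039003213983
bottle top 130 min [0.5766 0.1757 0.0837] max [0.6099 0.2097 0.0974] mean [0.5931 0.192  0.0917]
mat 259.27777099609375 239.38888549804688 19.055736541748047 [ 4.94335508e-01 -1.66465539e-04  6.00000000e-03]
mat 1127 min [ 0.4472 -0.0477  0.0024] max [0.5432 0.0486 0.013 ] mean [4.947e-01 2.000e-04 7.700e-03]
Foot
319.49151611328125 226.7118682861328 14.789090156555176 [ 0.52689823 -0.17266447  0.008     ]
handle top 109 min [ 0.513  -0.1867  0.1571] max [ 0.5385 -0.1592  0.1789] mean [ 0.5255 -0.1725  0.1726]
((331.70587158203125, 223.32351684570312), (10.118416786193848, 7.0314412117004395), 30.963754653930664)
orange 73 min [ 0.5157 -0.1856  0.1711] max [ 0.5372 -0.1605  0.1792] mean [ 0.5263 -0.1731  0.1751]
box 2108 min [ 0.6631 -0.1618  0.034 ] max [0.7809 0.008  0.0454] mean [ 0.7201 -0.079   0.0401]
timer 442 min [0.6791 0.1368 0.0134] max [0.7464 0.2051 0.0234] mean [0.7119 0.1705 0.0185]
tape 373 min [0.633  0.2829 0.0168] max [0.7229 0.3735 0.0311] mean [0.6788 0.3287 0.0249]
petri 402 min [0.5596 0.388  0.009 ] max [0.6184 0.4471 0.021 ] mean [0.5891 0.4175 0.0154]
```

View pics/c0.png

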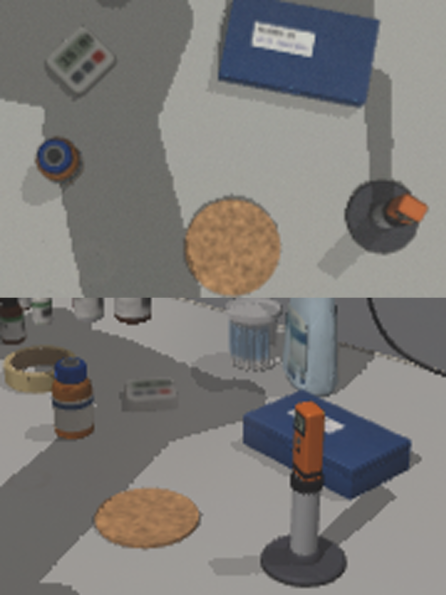

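Emit:
move_arm(
  increments=[
    {"grip": 0,"linear": [0,-0.25,0],"twist": 0},
    {"grip": 0,"linear": [0,-0.25,0],"twist": 0},
    {"grip": 0,"linear": [0,-0.25,0],"twist": 0},
    {"grip": 0,"linear": [0,-0.25,0],"twist": 0},
    {"grip": 0,"linear": [0,-0.25,0],"twist": 0},
  ],
)

```text
clock: 0.6
eef_pos: [0.1832, 0.4589, 0.4727]
tool_rot: [0.707, -0.136, 0.131, -0.682]
ft_force: [0.2, 2.5, 1.5]
grip_width: 0.0855
```

```bash
python3 -c "
from h import *
st()"
```

```text
0.6 pos [0.1832 0.4589 0.4727] grip 0.0855 F [0.2 2.5 1.5]
[[ 0.929 -0.014  0.371]
 [-0.371 -0.034  0.928]
 [-0.    -0.999 -0.037]]
q [1.191 0.321 0.745 2.032 0.    1.571]
```

Emit:
move_arm(
  increments=[
    {"grip": 0,"linear": [0.16,0,-0.13],"twist": 0},
    {"grip": 0,"linear": [0.16,0,-0.13],"twist": 0},
    {"grip": 0,"linear": [0.16,0,-0.13],"twist": 0},
    {"grip": 0,"linear": [0.16,0,-0.13],"twist": 0},
    {"grip": 0,"linear": [0.16,0,-0.13],"twist": 0},
  ],
)

```text
clock: 1.1
eef_pos: [0.2892, 0.2856, 0.4829]
tool_rot: [0.7, -0.13, 0.129, -0.69]
ft_force: [1.1, 0.3, -0.5]
grip_width: 0.0853
```

Emit:
move_arm(
  increments=[
    {"grip": 0,"linear": [0.16,0,-0.13],"twist": 0},
    {"grip": 0,"linear": [0.16,0,-0.13],"twist": 0},
    {"grip": 0,"linear": [0.16,0,-0.13],"twist": 0},
    {"grip": 0,"linear": [0.16,0,-0.13],"twist": 0},
    {"grip": 0,"linear": [0.16,0,-0.13],"twist": 0},
  ],
)

```text
clock: 1.6
eef_pos: [0.3937, 0.0988, 0.4838]
tool_rot: [0.701, -0.13, 0.128, -0.69]
ft_force: [0.2, 0.3, 0.7]
grip_width: 0.0859
```

Emit:
move_arm(
  increments=[
    {"grip": 0,"linear": [0.16,0,-0.13],"twist": 0},
    {"grip": 0,"linear": [0.16,0,-0.13],"twist": 0},
    {"grip": 0,"linear": [0.16,0,-0.13],"twist": 0},
    {"grip": 0,"linear": [0.16,0,-0.13],"twist": 0},
    {"grip": 0,"linear": [0.16,0,-0.13],"twist": 0},
  ],
)

```text
clock: 2.1
eef_pos: [0.4984, -0.0887, 0.4844]
tool_rot: [0.701, -0.131, 0.127, -0.69]
ft_force: [0.8, 0.3, -0.9]
grip_width: 0.0855
```

```bash
python3 -c "
from h import *
st()"
```

```text
2.1 pos [ 0.4984 -0.0887  0.4844] grip 0.0855 F [ 0.8  0.3 -0.9]
[[ 0.933 -0.008  0.36 ]
 [-0.36  -0.014  0.933]
 [-0.003 -1.    -0.016]]
q [-0.167  0.336  0.801  2.042 -0.015  0.201]
```

Emit:
move_arm(
  increments=[
    {"grip": 0,"linear": [0,0,0],"twist": -0.05},
    {"grip": 0,"linear": [0,0,0],"twist": -0.05},
    {"grip": 0,"linear": [0.25,0,0],"twist": 0},
    {"grip": 0,"linear": [0.25,0,0],"twist": 0},
    {"grip": 0,"linear": [0.25,0,0],"twist": 0},
  ],
)

```text
clock: 2.6
eef_pos: [0.6292, -0.1182, 0.4394]
tool_rot: [0.711, -0.057, 0.063, -0.698]
ft_force: [-2.5, 1.4, -0.1]
grip_width: 0.0853
```

```bash
python3 -c "
from h import *
st()"
```

```text
2.6 pos [ 0.6292 -0.1182  0.4394] grip 0.0853 F [-2.5  1.4 -0.1]
[[ 0.986  0.008  0.169]
 [-0.169 -0.018  0.985]
 [ 0.011 -1.    -0.017]]
q [-0.178  0.69   1.276  2.145 -0.017 -0.008]
```

Emit:
move_arm(
  increments=[
    {"grip": 0,"linear": [0.25,0,0],"twist": 0},
    {"grip": 0,"linear": [0.25,0,0],"twist": 0},
    {"grip": 0,"linear": [0.25,0,0],"twist": 0},
    {"grip": 0,"linear": [0.25,0,0],"twist": 0},
    {"grip": 0,"linear": [0.25,0,0],"twist": 0},
  ],
)

```text
clock: 3.1
eef_pos: [0.639, -0.1164, 0.3991]
tool_rot: [0.709, -0.08, 0.04, -0.699]
ft_force: [0.2, -0.3, 0.5]
grip_width: 0.0856
```

```bash
python3 -c "
from h import *
st()"
```

```text
3.1 pos [ 0.639  -0.1164  0.3991] grip 0.0856 F [ 0.2 -0.3  0.5]
[[ 0.984 -0.058  0.169]
 [-0.17  -0.009  0.985]
 [-0.056 -0.998 -0.019]]
q [-0.171  0.752  1.274  2.149 -0.019 -0.   ]
```

Emit:
move_arm(
  increments=[
    {"grip": 0,"linear": [-0.25,0,0],"twist": 0},
    {"grip": 0,"linear": [-0.25,0,0],"twist": 0},
    {"grip": 0,"linear": [-0.25,0,0],"twist": 0},
    {"grip": 0,"linear": [-0.1,-0.2,0],"twist": 0},
    {"grip": 0,"linear": [0,-0.25,0],"twist": 0},
  ],
)

```text
clock: 3.6
eef_pos: [0.4881, -0.0882, 0.4656]
tool_rot: [0.706, -0.108, 0.011, -0.7]
ft_force: [-113.0, 18.9, 23.0]
grip_width: 0.0854
```

```bash
python3 -c "
from h import *
st()"
```

```text
3.6 pos [ 0.4881 -0.0882  0.4656] grip 0.0854 F [-113.    18.9   23. ]
[[ 0.976 -0.136  0.167]
 [-0.168  0.004  0.986]
 [-0.135 -0.991 -0.019]]
q [-0.167  0.419  0.863  2.15  -0.019  0.003]
```

Emit:
move_arm(
  increments=[
    {"grip": 0,"linear": [0,-0.25,0],"twist": 0},
    {"grip": 0,"linear": [0,-0.25,0],"twist": 0},
    {"grip": 0,"linear": [0,-0.25,0],"twist": 0},
    {"grip": 0,"linear": [0,-0.25,0],"twist": 0},
    {"grip": 0,"linear": [0,-0.25,0],"twist": 0},
  ],
)

```text
clock: 4.1
eef_pos: [0.4488, -0.0785, 0.554]
tool_rot: [0.713, -0.039, 0.079, -0.696]
ft_force: [0.9, 0.6, -0.4]
grip_width: 0.0854
```

```bash
python3 -c "
from h import *
st()"
```

```text
4.1 pos [ 0.4488 -0.0785  0.554 ] grip 0.0854 F [ 0.9  0.6 -0.4]
[[ 0.984  0.055  0.167]
 [-0.166 -0.029  0.986]
 [ 0.059 -0.998 -0.019]]
q [-0.16   0.25   0.888  2.149 -0.02   0.006]
```

Emit:
move_arm(
  increments=[
    {"grip": 0,"linear": [0,-0.15,0],"twist": 0},
    {"grip": 0,"linear": [0,-0.15,0],"twist": 0},
    {"grip": 0,"linear": [0,-0.15,0],"twist": 0},
    {"grip": 0,"linear": [0,-0.15,0],"twist": 0},
    {"grip": 0,"linear": [0,-0.15,0],"twist": 0},
  ],
)

```text
clock: 4.6
eef_pos: [0.4102, -0.0706, 0.607]
tool_rot: [0.714, 0.005, 0.122, -0.69]
ft_force: [-0.2, -0.9, 0.3]
grip_width: 0.0852
```

```bash
python3 -c "
from h import *
st()"
```

```text
4.6 pos [ 0.4102 -0.0706  0.607 ] grip 0.0852 F [-0.2 -0.9  0.3]
[[ 0.97   0.175  0.167]
 [-0.161 -0.048  0.986]
 [ 0.181 -0.983 -0.019]]
q [-0.155  0.132  0.892  2.149 -0.021  0.009]
```

Emit:
move_arm(
  increments=[
    {"grip": 0,"linear": [0,-0.2,0],"twist": 0},
    {"grip": 0,"linear": [0,-0.2,0],"twist": 0},
    {"grip": 0,"linear": [0,-0.2,0],"twist": 0},
    {"grip": 0,"linear": [0,-0.2,0],"twist": 0},
    {"grip": 0,"linear": [0,-0.2,0],"twist": 0},
  ],
)

```text
clock: 5.1
eef_pos: [0.3553, -0.0604, 0.665]
tool_rot: [0.711, 0.059, 0.173, -0.679]
ft_force: [-0.9, -0.5, -0.1]
grip_width: 0.0856
```

```bash
python3 -c "
from h import *
st()"
```

```text
5.1 pos [ 0.3553 -0.0604  0.665 ] grip 0.0856 F [-0.9 -0.5 -0.1]
[[ 0.933  0.318  0.167]
 [-0.152 -0.071  0.986]
 [ 0.325 -0.945 -0.017]]
q [-0.15  -0.011  0.899  2.149 -0.022  0.011]
```

Emit:
move_arm(
  increments=[
    {"grip": 0,"linear": [0,-0.22,0],"twist": 0},
    {"grip": 0,"linear": [0,-0.22,0],"twist": 0},
    {"grip": 0,"linear": [0,-0.22,0],"twist": 0},
    {"grip": 0,"linear": [0,-0.22,0],"twist": 0},
    {"grip": 0,"linear": [0,-0.22,0],"twist": 0},
  ],
)

```text
clock: 5.6
eef_pos: [0.2828, -0.0489, 0.7205]
tool_rot: [0.702, 0.119, 0.23, -0.663]
ft_force: [-0.8, 0.3, 0.4]
grip_width: 0.0854
```

Emit:
move_arm(
  increments=[
    {"grip": 0,"linear": [0.1,-0.2,0],"twist": 0},
    {"grip": 0,"linear": [0.1,-0.2,0],"twist": 0},
    {"grip": 0,"linear": [0.1,-0.2,0],"twist": 0},
    {"grip": 0,"linear": [0.1,-0.2,0],"twist": 0},
    {"grip": 0,"linear": [0.1,-0.2,0],"twist": 0},
  ],
)

```text
clock: 6.1
eef_pos: [0.2777, -0.0492, 0.7906]
tool_rot: [0.687, 0.185, 0.291, -0.639]
ft_force: [-0.1, 0.5, -0.6]
grip_width: 0.0856
```

```bash
python3 -c "
from h import *
st()"
```

```text
6.1 pos [ 0.2777 -0.0492  0.7906] grip 0.0856 F [-0.1  0.5 -0.6]
[[ 0.762  0.626  0.164]
 [-0.118 -0.115  0.986]
 [ 0.637 -0.771 -0.014]]
q [-0.162 -0.173  1.096  2.149 -0.012 -0.006]
```

Emit:
move_arm(
  increments=[
    {"grip": 0,"linear": [0.05,-0.2,0],"twist": 0},
    {"grip": 0,"linear": [0.05,-0.2,0],"twist": 0},
    {"grip": 0,"linear": [0.05,-0.2,0],"twist": 0},
    {"grip": 0,"linear": [0.05,-0.2,0],"twist": 0},
    {"grip": 0,"linear": [0.05,-0.2,0],"twist": 0},
  ],
)

```text
clock: 6.6
eef_pos: [0.2323, -0.032, 0.8749]
tool_rot: [0.651, 0.273, 0.372, -0.603]
ft_force: [-17.7, 4.1, 18.0]
grip_width: 0.0852
```

Emit:
move_arm(
  increments=[
    {"grip": 0,"linear": [0.05,-0.2,0],"twist": 0},
    {"grip": 0,"linear": [0.05,-0.2,0],"twist": 0},
    {"grip": 0,"linear": [0.05,-0.2,0],"twist": 0},
    {"grip": 0,"linear": [0.05,-0.2,0],"twist": 0},
    {"grip": 0,"linear": [0.05,-0.2,0],"twist": 0},
  ],
)

```text
clock: 7.1
eef_pos: [0.1196, -0.0205, 0.8982]
tool_rot: [0.634, 0.31, 0.422, -0.569]
ft_force: [-0.5, 0.4, -0.1]
grip_width: 0.0853
```

```bash
python3 -c "
from h import *
st()"
```

```text
7.1 pos [ 0.1196 -0.0205  0.8982] grip 0.0853 F [-0.5  0.4 -0.1]
[[ 0.451  0.874  0.183]
 [-0.088 -0.16   0.983]
 [ 0.888 -0.46   0.005]]
q [-1.910e-01 -3.970e-01  1.275e+00  2.150e+00  8.000e-03  1.000e-03]
```

Emit:
move_arm(
  increments=[
    {"grip": 0,"linear": [0.02,-0.2,0],"twist": 0},
    {"grip": 0,"linear": [0.02,-0.2,0],"twist": 0},
    {"grip": 0,"linear": [0,0,0],"twist": 0},
    {"grip": 0,"linear": [0.0,0.1,0],"twist": 0},
    {"grip": 0,"linear": [0,0.15,0],"twist": 0},
  ],
)

```text
clock: 7.6
eef_pos: [0.1072, -0.0184, 0.8914]
tool_rot: [0.617, 0.341, 0.45, -0.548]
ft_force: [1.0, 0.5, -0.3]
grip_width: 0.0858
```

```bash
cat > kin.py <<'E'
from h import *
from scipy.optimize import least_squares
D=[([.241,.004,1.335],(.1851,.4638,.2304)),([.321,.745,2.032],(.1832,.4589,.4727)),([.336,.801,2.042],(.4984,-.0887,.4844)),([.690,1.276,2.145],(.6292,-.1182,.4394)),([.752,1.274,2.149],(.639,-.1164,.3991)),([.25,.888,2.149],(.4488,-.0785,.554)),([.132,.892,2.149],(.4102,-.0706,.607)),([-.011,.899,2.149],(.3553,-.0604,.665)),([-.173,1.096,2.149],(.2777,-.0492,.7906)),([-.397,1.275,2.15],(.1196,-.0205,.8982))]
Q=np.array([d[0] for d in D]);P=np.array([(np.hypot(*d[1][:2]),d[1][2]) for d in D])
def fk(p,q):
    a,h,L1,L2,c,L3=p; q2,q3,q4=np.array(q).T; f=q2-q3+c; g=q2-q3+q4
    return np.stack([a+L1*np.sin(q2)+L2*np.cos(f)+L3*np.cos(g),h+L1*np.cos(q2)-L2*np.sin(f)-L3*np.sin(g)],-1)
s=least_squares(lambda p:(fk(p,Q)-P).ravel(),[0,.2,.3,.3,0,.2])
p=s.x
def ik(r,z,t): # t tilt from down
    g=np.pi/2-t; W=np.array([r-p[5]*np.cos(g),z+p[5]*np.sin(g)])
    b=least_squares(lambda q:fk(p,[q[0],q[1],g-q[0]+q[1]])-[r,z],[.6,.3]); q2,q3=b.x; return np.round([q2,q3,g-q2+q3,b.cost],3)
E
python3 - <<'E'
from kin import *
print(np.round(p,3),np.abs(s.fun).max())
o,m=st(); t=np.arccos(-m[2,1]); print("t",np.degrees(t))
for r,z in[(.6,.04),(.6,.1),(.62,.2),(.5,.04),(.5,.2),(.45,.3),(.55,.2),(.55,.3),(.4,.4)]: print(r,z,ik(r,z,t))
E
```

```text
[-0.     0.241  0.493  0.392 -0.02   0.405] 0.00022597378225353015
7.6 pos [ 0.1072 -0.0184  0.8914] grip 0.0858 F [ 1.   0.5 -0.3]
[[ 0.363  0.914  0.181]
 [-0.071 -0.167  0.983]
 [ 0.929 -0.37   0.005]]
q [-0.187 -0.594  0.935  1.908  0.006  0.002]
t 68.31046957727732
0.6 0.04 [ 0.906 -1.117 -1.645  0.   ]
0.6 0.1 [ 0.647 -1.132 -1.401  0.   ]
0.62 0.2 [ 0.239 -1.021 -0.882  0.   ]
0.5 0.04 [ 2.584 -1.791 -3.997  0.   ]
0.5 0.2 [ 0.083 -1.294 -0.999  0.   ]
0.45 0.3 [-0.542 -1.14  -0.219  0.   ]
0.55 0.2 [ 0.151 -1.183 -0.955  0.   ]
0.55 0.3 [-0.22  -1.01  -0.411  0.   ]
0.4 0.4 [-0.84  -0.913  0.307  0.   ]
```

Run:
```python
from kin import *
from scipy.optimize import brentq
for td in (40,45,50,55,60,68):
  t=np.radians(td); g=np.pi/2-t
  for zg in(.045,.054,.15,.26):
    z=zg-.019*np.cos(t)
    W=lambda r:np.array([r-p[5]*np.cos(g)-p[0],z+p[5]*np.sin(g)-p[1]])
    # elbow: distance wrist-shoulder at q3=-1.07
    x=fk([0,0,p[2],p[3],p[4],0],[0,-1.07,0]); dm=np.hypot(*x)
    w=W(0)[1]; rr=np.sqrt(max(dm**2-w*w,0))+p[5]*np.cos(g)
    print(td,zg,"min r of grasp point",round(rr-.019*np.sin(t),3), ik(rr,z,t))
```

```text
40 0.045 min r of grasp point 0.475 [ 0.253 -1.07  -0.45   0.   ]
40 0.054 min r of grasp point 0.471 [ 0.213 -1.07  -0.411  0.   ]
40 0.15 min r of grasp point 0.388 [-0.303 -1.07   0.106  0.   ]
40 0.26 min r of grasp point 0.248 [-0.917 -0.9    0.89   0.   ]
45 0.045 min r of grasp point 0.509 [ 0.352 -1.07  -0.636  0.   ]
45 0.054 min r of grasp point 0.506 [ 0.313 -1.07  -0.597  0.   ]
45 0.15 min r of grasp point 0.442 [-0.156 -1.07  -0.128  0.   ]
45 0.26 min r of grasp point 0.273 [-0.917 -0.958  0.745  0.   ]
50 0.045 min r of grasp point 0.538 [ 0.455 -1.07  -0.827  0.   ]
50 0.054 min r of grasp point 0.536 [ 0.418 -1.07  -0.79   0.   ]
50 0.15 min r of grasp point 0.488 [-0.019 -1.07  -0.353  0.   ]
50 0.26 min r of grasp point 0.296 [-0.913 -1.021  0.59   0.   ]
55 0.045 min r of grasp point 0.563 [ 0.564 -1.07  -1.023  0.   ]
55 0.054 min r of grasp point 0.562 [ 0.528 -1.07  -0.987  0.   ]
55 0.15 min r of grasp point 0.527 [ 0.114 -1.07  -0.572  0.   ]
55 0.26 min r of grasp point 0.378 [-0.654 -1.07   0.195  0.   ]
60 0.045 min r of grasp point 0.582 [ 0.679 -1.07  -1.225  0.   ]
60 0.054 min r of grasp point 0.582 [ 0.643 -1.07  -1.189  0.   ]
60 0.15 min r of grasp point 0.56 [ 0.243 -1.07  -0.789  0.   ]
60 0.26 min r of grasp point 0.463 [-0.358 -1.07  -0.189  0.   ]
68 0.045 min r of grasp point 0.6 [ 0.876 -1.07  -1.561  0.   ]
68 0.054 min r of grasp point 0.602 [ 0.839 -1.07  -1.524  0.   ]
68 0.15 min r of grasp point 0.6 [ 0.449 -1.07  -1.135  0.   ]
68 0.26 min r of grasp point 0.544 [-0.053 -1.07  -0.633  0.   ]
```

Emit:
move_arm(
  increments=[
    {"grip": 0,"linear": [-0.12,0.19,0.08],"twist": 0},
    {"grip": 0,"linear": [-0.12,0.19,0.08],"twist": 0},
    {"grip": 0,"linear": [-0.12,0.19,0.08],"twist": 0},
    {"grip": 0,"linear": [-0.12,0.19,0.08],"twist": 0},
    {"grip": 0,"linear": [-0.12,0.19,0.08],"twist": 0},
  ],
)

```text
clock: 8.1
eef_pos: [0.2262, 0.0375, 0.7358]
tool_rot: [0.617, 0.347, 0.441, -0.552]
ft_force: [0.2, 0.3, -0.9]
grip_width: 0.0854
```

Emit:
move_arm(
  increments=[
    {"grip": 0,"linear": [-0.12,0.19,0.08],"twist": 0},
    {"grip": 0,"linear": [-0.12,0.19,0.08],"twist": 0},
    {"grip": 0,"linear": [-0.12,0.19,0.08],"twist": 0},
    {"grip": 0,"linear": [-0.12,0.19,0.08],"twist": 0},
    {"grip": 0,"linear": [-0.12,0.19,0.08],"twist": 0},
  ],
)

```text
clock: 8.6
eef_pos: [0.2819, 0.0778, 0.5806]
tool_rot: [0.626, 0.34, 0.43, -0.555]
ft_force: [-0.9, 5.2, -0.8]
grip_width: 0.0853
```

Emit:
move_arm(
  increments=[
    {"grip": 0,"linear": [-0.12,0.19,0.08],"twist": 0},
    {"grip": 0,"linear": [-0.12,0.19,0.08],"twist": 0},
    {"grip": 0,"linear": [-0.12,0.19,0.08],"twist": 0},
    {"grip": 0,"linear": [-0.12,0.19,0.08],"twist": 0},
    {"grip": 0,"linear": [-0.12,0.19,0.08],"twist": 0},
  ],
)

```text
clock: 9.1
eef_pos: [0.2975, 0.0484, 0.4041]
tool_rot: [0.61, 0.355, 0.429, -0.564]
ft_force: [-0.1, -0.5, -0.2]
grip_width: 0.0851
```

Run:
```python
from kin import *
o,m=st(); q=np.array(o["joint_pos"])
P5=[]
# planar wrist frame: q4 axis point, direction u after q4
a,h,L1,L2,c,L3=p; g=q[1]-q[2]+q[3]; f=q[1]-q[2]+c
e=np.array([np.cos(q[0]),np.sin(q[0]),0]); k=np.array([0,0,1.]); l=np.cross(k,e)
W=(a+L1*np.sin(q[1])+L2*np.cos(f))*e+(h+L1*np.cos(q[1])-L2*np.sin(f))*k
u=np.cos(g)*e-np.sin(g)*k; n=np.sin(g)*e+np.cos(g)*k
y=m[:,1]; v=np.array(o["eef_pos"])-W
print("y in(u,l,n)",y@u,y@l,y@n,"tan",np.arctan2(y@l,y@u),"q5",q[4]); A=np.stack([u,y],1); print("d,Lt",np.linalg.lstsq(A,v,rcond=None))
```

```text
9.1 pos [0.2975 0.0484 0.4041] grip 0.0851 F [-0.1 -0.5 -0.2]
[[ 0.38   0.917  0.123]
 [-0.051 -0.112  0.992]
 [ 0.924 -0.384  0.005]]
q [-1.8   -1.049 -0.725  2.148  1.163 -1.841]
y in(u,l,n) 0.39617340892876146 0.9181757076168836 9.223185972842872e-17 tan 1.163450848922388 q5 1.1634508489223878
d,Lt (array([0.10166512, 0.3035    ]), array([8.95321348e-08]), np.int32(2), array([1.18159782, 0.7770628 ]))
```

```bash
cat > ikf.py <<'E'
import numpy as np
from scipy.spatial.transform import Rotation as R
L1,L2,C,d,LT,H=.493,.392,-.02,.10167,.3035,.241
LO=np.array([-2.72,-1.05,-1.09,-1.99,-1.42,-3.14]);HI=np.array([2.72,1.87,1.28,2.15,1.44,3.14])
k=np.array([0,0,1.])
def fk(q):
    e=np.array([np.cos(q[0]),np.sin(q[0]),0]); l=np.cross(k,e); f=q[1]-q[2]+C; g=q[1]-q[2]+q[3]
    W=(L1*np.sin(q[1])+L2*np.cos(f))*e+(H+L1*np.cos(q[1])-L2*np.sin(f))*k
    u=np.cos(g)*e-np.sin(g)*k; n=np.sin(g)*e+np.cos(g)*k
    y=np.cos(q[4])*u+np.sin(q[4])*l; z0=-np.sin(q[4])*u+np.cos(q[4])*l
    m=R.from_rotvec(y*q[5]).as_matrix(); z=m@z0
    return W+d*u+LT*y, np.stack([np.cross(y,z),y,z],1)
def ik(P,M):
    y=M[:,1]; c=P-LT*y; q1=np.arctan2(c[1],c[0]); e=np.array([np.cos(q1),np.sin(q1),0]); l=np.cross(k,e)
    q5=np.arcsin(np.clip(y@l,-1,1)); u=y-(y@l)*l; u/=np.linalg.norm(u); W=c-d*u
    g=np.arctan2(-u[2],u@e); r,z=W@e,W[2]-H; D=np.hypot(r,z)
    cb=(L1**2+L2**2-D**2)/(2*L1*L2)
    if abs(cb)>1: return None
    b=np.arccos(cb) # interior elbow angle ; forearm pitch-down f=q2-q3+C ; upper pitch-up=pi/2-q2
    q3=b-np.pi/2+C  # collinear b=pi -> q3=pi/2+C
    # upper dir angle
    A=np.arctan2(z,r)+np.arccos(np.clip((L1**2+D**2-L2**2)/(2*L1*D),-1,1)); q2=np.pi/2-A
    z0=-np.sin(q5)*u+np.cos(q5)*l; z_=M[:,2]; q6=np.arctan2(np.cross(z0,z_)@y,z0@z_)
    return np.array([q1,q2,q3,g-q2+q3,q5,q6])
def tool(t,al,roll=0): # tilt from down, heading azimuth, jaw horizontal
    h=np.array([np.cos(al),np.sin(al),0]); y=np.sin(t)*h-np.cos(t)*k; z=np.cross(k,h)
    z=R.from_rotvec(y*roll).apply(z); return np.stack([np.cross(y,z),y,z],1)
def margin(q): return -9 if q is None else np.min(np.r_[q-LO,HI-q][[0,1,2,3,4,6,7,8,9,10]])
E
python3 - <<'E'
from ikf import *
from h import bot
o=bot.get_obs(); P,M=fk(o["joint_pos"]); print(P-o["eef_pos"],np.abs(M-R.from_quat(o["tool_rot"]).as_matrix()).max())
q=np.array([.3,.4,-.3,.7,.4,.5]); print(ik(*fk(q))-q)
B=np.array([.594,.192]);MT=np.array([.497,0]);T=np.array([.5262,-.1727])
res=[]
for td in range(44,72,3):
  for ad in range(-90,95,5):
    t=np.radians(td);M=tool(t,np.radians(ad)); y=M[:,1]
    def mg(xy,zs): 
        ms=[];
        for z in zs: ms.append(margin(ik(np.r_[xy,z]+.019*y,M)))
        return min(ms)
    b=mg(B,(.047,.1,.16)); mt=mg(MT,(.053,.1,.16)); th=mg(T,(.145,.19,.25)); f=mg(MT,(.18,.22,.26))
    res.append((min(b,mt,th,f),td,ad,b,mt,th,f))
for r in sorted(res,reverse=True)[:25]: print(np.round(r,2))
for td in(62,65,68): print([np.round(r,2) for r in sorted(res,reverse=True) if r[1]==td][:3])
E
```

```text
[-0.00017366 -0.00074301 -0.00010016] 3.3306690738754696e-16
[-1.11022302e-16 -1.11022302e-16  1.66533454e-16  2.22044605e-16
  0.00000000e+00 -1.11022302e-16]
[  0.65  44.   -75.     0.65   0.66   0.68   0.66]
[ 0.62 44.   70.    0.69  0.65  0.62  0.67]
[  0.61  44.   -70.     0.69   0.65   0.61   0.65]
[  0.61  47.   -75.     0.62   0.61   0.62   0.61]
[ 0.59 47.   70.    0.67  0.62  0.59  0.62]
[  0.59  47.   -70.     0.64   0.6    0.59   0.6 ]
[ 0.58 44.   65.    0.63  0.58  0.7   0.67]
[ 0.58 47.   65.    0.61  0.58  0.65  0.62]
[ 0.57 50.   65.    0.58  0.57  0.61  0.57]
[  0.57  50.   -75.     0.58   0.57   0.57   0.57]
[ 0.56 50.   70.    0.63  0.57  0.56  0.57]
[  0.56  44.   -80.     0.56   0.68   0.66   0.68]
[  0.55  50.   -70.     0.6    0.55   0.57   0.55]
[  0.55  44.   -65.     0.67   0.58   0.55   0.65]
[ 0.53 44.   75.    0.7   0.68  0.53  0.68]
[  0.52  47.   -65.     0.62   0.58   0.52   0.6 ]
[ 0.52 53.   70.    0.57  0.52  0.53  0.52]
[ 0.52 53.   65.    0.56  0.52  0.57  0.52]
[  0.51  47.   -80.     0.51   0.63   0.61   0.63]
[  0.51  53.   -75.     0.53   0.52   0.51   0.52]
[ 0.51 44.   60.    0.57  0.51  0.68  0.65]
[ 0.5  47.   60.    0.54  0.5   0.64  0.62]
[  0.5   53.   -70.     0.56   0.5    0.54   0.5 ]
[ 0.5  47.   75.    0.65  0.63  0.5   0.63]
[ 0.5  50.   60.    0.51  0.5   0.59  0.57]
[array([ 0.39, 62.  , 70.  ,  0.42,  0.39,  0.4 ,  0.39]), array([ 0.37, 62.  , 65.  ,  0.47,  0.37,  0.45,  0.37]), array([  0.37,  62.  , -70.  ,   0.44,   0.37,   0.38,   0.37])]
[array([ 0.34, 65.  , 70.  ,  0.37,  0.34,  0.34,  0.34]), array([  0.32,  65.  , -70.  ,   0.41,   0.32,   0.32,   0.32]), array([ 0.32, 65.  , 65.  ,  0.42,  0.32,  0.41,  0.32])]
[array([ 0.29, 68.  , 70.  ,  0.32,  0.3 ,  0.29,  0.3 ]), array([  0.27,  68.  , -70.  ,   0.38,   0.28,   0.27,   0.28]), array([ 0.27, 68.  , 65.  ,  0.38,  0.27,  0.38,  0.27])]
```

```bash
cat > sim.py <<'E'
from ikf import *
from scipy.optimize import least_squares
V=.7*np.array([2.79,2.79,3.14,3.14,3.14,3.14])*.1
def row(q,lin,tw,w):
    P,M=fk(q); s=.2*np.array(lin); n=np.linalg.norm(s); s=s*min(1,.05/n) if n>0 else s
    T=P+M@s; N=M@R.from_rotvec([0,np.clip(2*tw,-.15,.15),0]).as_matrix()
    def f(x):
        p,m=fk(x); return np.r_[w*(p-T),R.from_matrix(m@N.T).as_rotvec()]
    x=least_squares(f,np.clip(q,LO+1e-6,HI-1e-6),bounds=(LO,HI),xtol=1e-8).x
    dq=x-q; return q+dq*min(1,1/np.max(np.abs(dq)/V))
def run(q,rows,w):
    for lin,tw in rows: q=row(q,lin,tw,w)
    return q
def tilt(q):
    y=fk(q)[1][:,1]; return np.round(np.degrees([np.arccos(-y[2]),np.arctan2(y[1],y[0])]),1)
E
python3 - <<'E'
from sim import *
np.set_printoptions(precision=3,suppress=True)
a=np.array([-.16,.25,.888,2.149,-.02,.006]); b=np.array([-.155,.132,.892,2.149,-.021,.009]); c=np.array([-.15,-.011,.899,2.149,-.022,.011])
e=np.array([-.191,-.397,1.275,2.15,.008,.001]); g=np.array([-.178,.69,1.276,2.145,-.017,-.008])
for w in(1,3,10,30):
    print(w,run(a,[([0,-.15,0],0)]*5,w)[1:4],run(b,[([0,-.2,0],0)]*5,w)[1:4],run(c,[([0,-.22,0],0)]*5+[([.1,-.2,0],0)]*5,w)[1:4],run(g,[([.25,0,0],0)]*5,w)[1:4])
print("exp .132 .892 | -.011 .899 | -.173 1.096 | .752 1.274 2.149")
E
```

```text
1 [0.16  0.845 2.15 ] [0.015 0.837 2.15 ] [-0.087  0.963  2.15 ] [0.844 1.28  1.936]
3 [0.127 0.977 2.15 ] [-0.032  1.009  2.15 ] [-0.243  1.28   2.126] [0.772 1.28  1.753]
10 [0.111 1.099 2.15 ] [-0.05  1.17  2.15] [-0.432  1.28   1.89 ] [0.719 1.28  1.565]
30 [0.11  1.119 2.15 ] [-0.051  1.195  2.15 ] [-0.454  1.28   1.851] [0.712 1.28  1.534]
exp .132 .892 | -.011 .899 | -.173 1.096 | .752 1.274 2.149
```

```bash
cat >> sim.py <<'E'
def jac(q):
    p,m=fk(q); J=np.zeros((6,6))
    for i in range(6):
        h=np.zeros(6);h[i]=1e-6; a,b=fk(q+h); J[:3,i]=(a-p)/1e-6; J[3:,i]=R.from_matrix(b@m.T).as_rotvec()/1e-6
    return J
def row(q,lin,tw,w):
    w,lam,it=w; P,M=fk(q); s=.2*np.array(lin); n=np.linalg.norm(s); s=s*min(1,.05/n) if n>0 else s
    T=P+M@s; N=M@R.from_rotvec([0,np.clip(2*tw,-.15,.15),0]).as_matrix(); x=np.array(q,float); S=np.diag([w]*3+[1]*3)
    for _ in range(it):
        p,m=fk(x); e=S@np.r_[T-p,R.from_matrix(N@m.T).as_rotvec()]
        if np.linalg.norm(e)<1e-5: break
        J=S@jac(x); x=np.clip(x+J.T@np.linalg.solve(J@J.T+lam**2*np.eye(6),e),LO,HI)
    dq=x-q; return q+dq*min(1,1/max(1e-9,np.max(np.abs(dq)/V)))
E
python3 - <<'E'
from sim import *
np.set_printoptions(precision=3,suppress=True)
a=np.array([-.16,.25,.888,2.149,-.02,.006]); b=np.array([-.155,.132,.892,2.149,-.021,.009]); c=np.array([-.15,-.011,.899,2.149,-.022,.011])
g=np.array([-.178,.69,1.276,2.145,-.017,-.008])
for w in[(1,.02,10),(1,.05,10),(1,.1,10),(1,.05,30),(1,.05,100),(1,.1,100),(3,.05,30),(1,.2,30)]:
    print(w,run(a,[([0,-.15,0],0)]*5,w)[1:4],run(b,[([0,-.2,0],0)]*5,w)[1:4],run(c,[([0,-.22,0],0)]*5+[([.1,-.2,0],0)]*5,w)[1:4],run(g,[([.25,0,0],0)]*5,w)[1:4])
print("exp .132 .892 | -.011 .899 | -.173 1.096 | .752 1.274 2.149")
E
```

```text
(1, 0.02, 10) [0.668 1.28  2.15 ] [0.639 1.28  2.15 ] [1.26 1.28 2.15] [1.667 1.28  2.15 ]
(1, 0.05, 10) [0.525 1.28  2.15 ] [0.458 1.28  2.15 ] [0.869 1.28  2.15 ] [1.47 1.28 2.15]
(1, 0.1, 10) [0.373 1.28  2.15 ] [0.256 1.28  2.15 ] [0.293 1.28  2.15 ] [1.15 1.28 2.15]
(1, 0.05, 30) [0.525 1.28  2.15 ] [0.458 1.28  2.15 ] [0.869 1.28  2.15 ] [1.47 1.28 2.15]
(1, 0.05, 100) [0.525 1.28  2.15 ] [0.458 1.28  2.15 ] [0.869 1.28  2.15 ] [1.47 1.28 2.15]
(1, 0.1, 100) [0.373 1.28  2.15 ] [0.256 1.28  2.15 ] [0.293 1.28  2.15 ] [1.15 1.28 2.15]
(3, 0.05, 30) [0.658 1.28  2.15 ] [0.628 1.28  2.15 ] [1.329 1.28  2.15 ] [1.667 1.28  2.15 ]
(1, 0.2, 30) [0.308 1.261 2.15 ] [0.162 1.28  2.15 ] [-0.013  1.28   2.15 ] [0.956 1.28  2.071]
exp .132 .892 | -.011 .899 | -.173 1.096 | .752 1.274 2.149
```

```bash
cat > sim2.py <<'E'
import sim
from sim import *
np.set_printoptions(precision=3,suppress=True)
def row(q,lin,tw,w=1.7):
    P,M=fk(q); s=.2*np.array(lin); n=np.linalg.norm(s); s=s*min(1,.05/n) if n>0 else s
    T=P+M@s; N=M@R.from_rotvec([0,np.clip(2*tw,-.15,.15),0]).as_matrix()
    f=lambda x:(lambda pm:np.r_[w*(pm[0]-T),R.from_matrix(pm[1]@N.T).as_rotvec()])(fk(x))
    x=least_squares(f,np.clip(q,LO+1e-6,HI-1e-6),bounds=(LO,HI),xtol=1e-8).x
    dq=x-q; return q+dq*min(1,1/max(1e-9,np.max(np.abs(dq)/V)))
def go(q,world,n): # n rows of world displacement each
    for _ in range(n): q=row(q,fk(q)[1].T@np.array(world)/.2,0)
    return q
def show(s,q): print(s,q,"P",fk(q)[0],"tilt/head",tilt(q))
E
python3 - <<'E'
from sim2 import *
q=np.array([-1.8,-1.049,-.725,2.148,1.163,-1.841]); show("now",q)
q1=go(q,[0,-.04,0],8); show("-y",q1)
q2=go(q1,[.04,0.01,0],8); show("+x",q2)
q3=go(q2,[.03,.03,0],5); show("",q3)
for az in(-60,-10,0,30,60):
  # start at t=67 heading -8, TCP position azimuth az r .6 z .35
  M=tool(np.radians(67),np.radians(-8)); P=np.array([.6*np.cos(np.radians(az)),.6*np.sin(np.radians(az)),.35]); s=ik(P,M)
  if s is None: continue
  e=np.array([np.cos(np.radians(az)),np.sin(np.radians(az)),0])
  show(f"az{az}",s)
  for nm,D in(("in",-.04*e),("down-in",-.03*e-[0,0,.02]),("-h",[-.04,.006,0])): show("   "+nm,go(s,D,12))
E
```

```text
now [-1.8   -1.049 -0.725  2.148  1.163 -1.841] P [0.297 0.048 0.404] tilt/head [67.4 -7. ]
-y [-1.594 -0.541 -0.712  1.207  1.102 -1.346] P [ 0.267 -0.186  0.37 ] tilt/head [63.7 -6.9]
+x [-0.363 -0.376 -0.78   0.12   0.224 -0.125] P [ 0.516 -0.124  0.354] tilt/head [60.8 -6.1]
 [ 0.133 -0.06  -0.559  0.024 -0.208  0.121] P [0.666 0.026 0.354] tilt/head [60.8 -6.1]
az-60 [-1.522  0.173 -0.282  0.701  1.13  -1.117] P [ 0.3  -0.52  0.35] tilt/head [67. -8.]
   in [-2.72  -0.016 -0.627  2.065  0.493 -2.901] P [ 0.07  -0.126  0.35 ] tilt/head [66.7 -6.9]
   down-in [-2.318  0.499 -0.896  1.107  0.856 -2.63 ] P [ 0.12  -0.208  0.11 ] tilt/head [67. -8.]
   -h [-2.396  0.639  0.293  2.15   0.806 -2.656] P [-0.158 -0.443  0.324] tilt/head [65.4 -9.9]
az-10 [-0.205 -0.205 -0.806 -0.199  0.06  -0.026] P [ 0.591 -0.104  0.35 ] tilt/head [67. -8.]
   in [-1.33  -0.887 -0.923  1.165  0.709 -1.169] P [ 0.223 -0.079  0.236] tilt/head [44.9 -9. ]
   down-in [-0.862 -1.019 -1.09   0.654  0.602 -0.466] P [ 0.283 -0.067  0.246] tilt/head [56.9 -6.9]
   -h [-1.392 -0.856 -0.918  1.172  0.788 -1.205] P
[... 470 characters left out ...]
 P [0.52 0.3  0.35] tilt/head [67. -8.]
   in [ 2.181 -0.147 -0.724  1.95  -0.728  2.699] P [0.17  0.109 0.332] tilt/head [64.5 -7.6]
   down-in [ 1.834  0.348 -1.039  0.909 -1.003  2.38 ] P [0.228 0.136 0.122] tilt/head [66.3 -7.9]
   -h [ 2.052  0.392 -0.073  2.038 -0.843  2.635] P [0.063 0.37  0.347] tilt/head [66.6 -8. ]
az60 [ 1.529  0.437  0.106  1.466 -1.158  1.817] P [0.3  0.52 0.35] tilt/head [67. -8.]
   in [ 2.559  0.057 -0.563  2.082 -0.406  2.958] P [0.06  0.104 0.35 ] tilt/head [67. -8.]
   down-in [ 2.137  0.559 -0.732  1.271 -0.777  2.711] P [0.12  0.208 0.11 ] tilt/head [67. -8.]
   -h [ 2.171  0.823  0.585  2.15  -0.807  2.602] P [-0.111  0.55   0.278] tilt/head [61.8 -0.5]
```

Run:
```python
from sim2 import *
from h import cloud
for n in("top","scene"):
    c=cloud(n,np.load(n+"0.npy")); dd=np.load(n+"0.npy"); m=(dd>0)&(c[...,1]>.05)&(c[...,1]<1.1)&(c[...,0]<.35)&(c[...,0]>-.9)&(c[...,2]>.12)
    q=c[m]; print(n,len(q)); 
    if len(q):
        H,_=np.histogramdd(q[:,:2],bins=[np.arange(-.9,.4,.1),np.arange(0,1.15,.1)]); print(H.astype(int)[:, :]); print(q.max(0),q.min(0))
q=np.array([-1.8,-1.049,-.725,2.148,1.163,-1.841])
seq=[([0,-.04,0],8),([.04,.01,0],8),([.01,.04,.0],10),([-.02,.04,0],8),([-.04,.02,0],6)]
for D,n in seq: q=go(q,D,n); show(str(D)+str(n),q)
for i in range(12):
    for j in range(5):
        e=np.array([np.cos(q[0]),np.sin(q[0]),0]); l=np.cross(k,e); D=-np.cross(l,fk(q)[0]-[0,0,H]) if False else -np.cross(l,fk(q)[0]-[0,0,.241])
        lin=fk(q)[1].T@(D/np.linalg.norm(D))*.2; q=row(q,lin,0)
    show("push "+str(lin),q)
```

```text
top 328
[[  0   0   0   0   0   0   0   0   0   0   0]
 [  0   0   0   0   0   0   0   0   0   0   0]
 [  0   0   0   0   0   0   0   0   0   0   0]
 [  0   0   0   0   0   0   0   0   0   0   0]
 [  0   0   0   0   0   0   0   0   0   0   0]
 [  0   0   0   0   0   0   0   0   0   0   0]
 [  0   0   0   0   0   0   0   0   0   0   0]
 [  0   0   0   0   0   0   0   0   0   0   0]
 [  0   0   0   0   0   0   0   0   0   0   0]
 [  0   0   0   0   0   0   0   0   0   0   0]
 [  0   0   0   0   0  10   0   0   0   0   0]
 [  0   0   0   0  94 224   0   0   0   0   0]]
[0.223 0.526 0.382] [0.192 0.445 0.246]
scene 966
[[  0   0   0   0   0   0   0   0   0   0   0]
 [  0   0   0   0   0   0   0   0   0   0   0]
 [  0   0   0   0   0   0   0   0   0   0   0]
 [  0   0   0   0   0   0   0   0   0   0   0]
 [  0   0   0   0   0   0   0   0   0   0   0]
 [  0   0   0   0   0   0   0   0   0   0   0]
 [  0   0   0   0   0   0   0   0   0   0   0]
 [  0   0   0   0   0   0   0   0   0   0   0]
 [ 19   0   0   0   0   0   0   0   0   0   0]
 [ 16   0   0   0   0   0   0   0   0   0   0]
 [  0  
[... 1379 characters left out ...]
.159 -0.101] [ 0.57  -0.796  1.011  2.15  -0.458  0.256] P [-0.011 -0.167  0.839] tilt/head [72.5  5. ]
push [-0.098 -0.147 -0.094] [ 0.526 -1.05   0.864  2.15  -0.458  0.198] P [-0.108 -0.218  0.765] tilt/head [77.9  3.3]
push [-0.093 -0.152 -0.092] [ 0.474 -1.05   0.956  2.15  -0.467  0.148] P [-0.143 -0.227  0.785] tilt/head [82.6  0.2]
push [-0.086 -0.156 -0.091] [ 0.437 -1.05   1.056  2.15  -0.488  0.098] P [-0.18  -0.241  0.803] tilt/head [87.8 -3. ]
push [-0.079 -0.158 -0.094] [ 0.412 -1.05   1.168  2.15  -0.522  0.045] P [-0.22  -0.261  0.819] tilt/head [93.4 -6.3]
push [-0.072 -0.159 -0.099] [ 0.399 -1.05   1.28   2.15  -0.568 -0.012] P [-0.26  -0.287  0.829] tilt/head [ 98.7 -10.1]
```

```bash
cat > beam.py <<'E'
from sim2 import *
import itertools,sys
yg=tool(np.radians(65),np.radians(63))[:,1]
ang=lambda q:np.degrees(np.arccos(np.clip(fk(q)[1][:,1]@yg,-1,1)))
DIR=[np.array(v)/np.linalg.norm(v) for v in itertools.product((-1,0,1),repeat=3) if any(v)]
def ok(q):
    P=fk(q)[0]; return P[2]>.25 and np.hypot(*P[:2])<.85 and (np.hypot(*P[:2])>.2 or P[2]>.6) and not(P[2]<.45 and P[0]>.35 and abs(P[1])<.5 and P[2]<.3)
def beam(q0,depth=8,width=12,step=.03,n=4):
    B=[(ang(q0),q0,[])]; best=B[0]
    for _ in range(depth):
        N=[]
        for a,q,h in B:
            for D in DIR:
                x=go(q,D*step,n)
                if ok(x): N.append((ang(x),x,h+[D]))
        N.sort(key=lambda s:s[0]); keep=[]
        for s in N:
            if all(np.abs(s[1]-kq[1]).max()>.08 for kq in keep): keep.append(s)
            if len(keep)==width: break
        B=keep
        if B[0][0]<best[0]: best=B[0]
        print(round(B[0][0],1),tilt(B[0][1]),flush=True)
    return best
E
sed -i 's/xtol=1e-8/xtol=1e-4,ftol=1e-5,max_nfev=12/' sim2.py
cat > b1.py <<'E'
from beam import *
for P in([-.05,.6,.4],[.25,.5,.45]):
    s=ik(np.array(P),tool(np.radians(63),np.radians(-6))); show("start",s)
    b=beam(s,depth=7,width=8); 
    q=s
    for D in b[2]: q=go(q,D*.03,4); show(str(D*1.),q)
E
time timeout 550 python3 b1.py
```

```text
start [ 2.041  0.922  1.077  2.544 -0.845  2.53 ] P [-0.05  0.6   0.4 ] tilt/head [63. -6.]
51.7 [58.3  4. ]
46.2 [56.7 10.4]
40.6 [56.  17.2]
35.1 [56.5 23.7]
29.7 [57.9 30. ]
24.1 [55.  37.5]
18.5 [58.  43.5]
[-0.577  0.577  0.577] [ 2.021  0.741  0.778  2.15  -0.911  2.307] P [-0.035  0.623  0.381] tilt/head [58.3  4. ]
[-0.577  0.577  0.577] [ 2.033  0.787  0.967  2.15  -0.932  2.2  ] P [-0.06   0.667  0.407] tilt/head [56.7 10.4]
[-0.577  0.577  0.577] [ 2.046  0.844  1.169  2.15  -0.955  2.089] P [-0.085  0.707  0.433] tilt/head [56.  17.2]
[-0.707  0.     0.707] [ 2.122  0.768  1.144  2.15  -0.961  2.09 ] P [-0.128  0.683  0.477] tilt/head [55.9 23.6]
[-0.707  0.     0.707] [ 2.192  0.717  1.157  2.15  -0.972  2.077] P [-0.167  0.664  0.516] tilt/head [56.1 30.2]
[-0.707  0.     0.707] [ 2.258  0.688  1.202  2.15  -0.989  2.052] P [-0.205  0.65   0.554] tilt/head [56.8 36.9]
[-0.707  0.     0.707] [ 2.319  0.677  1.273  2.15  -1.012  2.016] P [-0.242  0.639  0.589] tilt/head [58.  43.5]
start [ 1.607  0.339  0.268  1.768 -1.081  1.873] P [0.25 0.5  0.45] tilt/head [63. -6.]
60
[... 239 characters left out ...]
     0.707] [ 1.778  0.444  0.696  2.15  -1.044  2.004] P [0.152 0.551 0.551] tilt/head [61.5  1.3]
[-0.707  0.     0.707] [ 1.845  0.383  0.719  2.15  -1.043  1.964] P [0.12  0.543 0.588] tilt/head [60.7  7.7]
[-0.707  0.     0.707] [ 1.907  0.345  0.771  2.15  -1.047  1.917] P [0.089 0.541 0.624] tilt/head [60.4 14.2]
[-0.707  0.     0.707] [ 1.965  0.328  0.848  2.15  -1.058  1.863] P [0.06  0.545 0.659] tilt/head [60.6 20.7]
[-0.707  0.     0.707] [ 2.022  0.329  0.948  2.15  -1.073  1.805] P [0.029 0.551 0.695] tilt/head [61.5 27.1]
[-0.707  0.     0.707] [ 2.079  0.346  1.065  2.15  -1.095  1.742] P [-0.003  0.56   0.731] tilt/head [63.  33.3]
real	3m33.125s
user	3m29.762s
sys	0m0.163s
```

Emit:
move_arm(
  increments=[
    {"grip": 0,"linear": [0.01,0.02,-0.15],"twist": 0},
    {"grip": 0,"linear": [0.01,0.02,-0.15],"twist": 0},
    {"grip": 0,"linear": [0.01,0.02,-0.15],"twist": 0},
    {"grip": 0,"linear": [0.01,0.02,-0.15],"twist": 0},
    {"grip": 0,"linear": [0.01,0.02,-0.15],"twist": 0},
  ],
)

```text
clock: 9.6
eef_pos: [0.2687, -0.0538, 0.3749]
tool_rot: [0.619, 0.335, 0.424, -0.57]
ft_force: [-0.1, 0.8, -1.3]
grip_width: 0.0852
```

Emit:
move_arm(
  increments=[
    {"grip": 0,"linear": [0.01,0.02,-0.18],"twist": 0},
    {"grip": 0,"linear": [0.01,0.02,-0.18],"twist": 0},
    {"grip": 0,"linear": [0.01,0.02,-0.18],"twist": 0},
    {"grip": 0,"linear": [0.01,0.02,-0.18],"twist": 0},
    {"grip": 0,"linear": [0.01,0.02,-0.18],"twist": 0},
  ],
)

```text
clock: 10.1
eef_pos: [0.2641, -0.223, 0.3697]
tool_rot: [0.622, 0.335, 0.42, -0.57]
ft_force: [0.1, 0.3, 0.7]
grip_width: 0.0856
```

```bash
python3 -c "
from h import *
st()"
```

```text
10.1 pos [ 0.2641 -0.223   0.3697] grip 0.0856 F [0.1 0.3 0.7]
[[ 0.423  0.895  0.141]
 [-0.062 -0.127  0.99 ]
 [ 0.904 -0.428  0.001]]
q [-1.612 -0.459 -0.696  1.126  1.118 -1.339]
```

Emit:
move_arm(
  increments=[
    {"grip": 0,"linear": [0.07,0.11,0.08],"twist": 0},
    {"grip": 0,"linear": [0.07,0.11,0.08],"twist": 0},
    {"grip": 0,"linear": [0.07,0.11,0.08],"twist": 0},
    {"grip": 0,"linear": [0.07,0.11,0.08],"twist": 0},
    {"grip": 0,"linear": [0.07,0.11,0.08],"twist": 0},
  ],
)

```text
clock: 10.6
eef_pos: [0.386, -0.1788, 0.374]
tool_rot: [0.621, 0.321, 0.424, -0.576]
ft_force: [0.2, -0.5, -0.8]
grip_width: 0.0853
```

Emit:
move_arm(
  increments=[
    {"grip": 0,"linear": [0.07,0.11,0.08],"twist": 0},
    {"grip": 0,"linear": [0.07,0.11,0.08],"twist": 0},
    {"grip": 0,"linear": [0.07,0.11,0.08],"twist": 0},
    {"grip": 0,"linear": [0.07,0.11,0.08],"twist": 0},
    {"grip": 0,"linear": [0.07,0.11,0.08],"twist": 0},
  ],
)

```text
clock: 11.1
eef_pos: [0.5297, -0.1133, 0.3888]
tool_rot: [0.62, 0.322, 0.424, -0.576]
ft_force: [0.2, -0.4, 0.1]
grip_width: 0.0855
```

Emit:
move_arm(
  increments=[
    {"grip": 0,"linear": [-0.02,-0.06,0.24],"twist": 0},
    {"grip": 0,"linear": [-0.02,-0.06,0.24],"twist": 0},
    {"grip": 0,"linear": [-0.02,-0.06,0.24],"twist": 0},
    {"grip": 0,"linear": [-0.02,-0.06,0.24],"twist": 0},
    {"grip": 0,"linear": [-0.02,-0.06,0.24],"twist": 0},
  ],
)

```text
clock: 11.6
eef_pos: [0.5056, 0.1331, 0.4003]
tool_rot: [0.623, 0.318, 0.426, -0.574]
ft_force: [1.0, -0.5, -1.0]
grip_width: 0.0852
```

Emit:
move_arm(
  increments=[
    {"grip": 0,"linear": [-0.02,-0.06,0.24],"twist": 0},
    {"grip": 0,"linear": [-0.02,-0.06,0.24],"twist": 0},
    {"grip": 0,"linear": [-0.02,-0.06,0.24],"twist": 0},
    {"grip": 0,"linear": [-0.02,-0.06,0.24],"twist": 0},
    {"grip": 0,"linear": [-0.02,-0.06,0.24],"twist": 0},
  ],
)

```text
clock: 12.1
eef_pos: [0.4776, 0.3814, 0.4126]
tool_rot: [0.622, 0.322, 0.423, -0.575]
ft_force: [1.4, 0.1, 0.3]
grip_width: 0.0853
```

```bash
python3 -c "
from h import *
st()"
```

```text
12.1 pos [0.4776 0.3814 0.4126] grip 0.0853 F [1.4 0.1 0.3]
[[ 0.435  0.887  0.156]
 [-0.087 -0.132  0.987]
 [ 0.896 -0.443  0.02 ]]
q [ 1.111  0.077 -0.2    0.737 -1.022  0.963]
```

```bash
cat > w.py <<'E'
import sys
from h import *
o,m=st(); y=m[:,1]; print("t/head",np.degrees([np.arccos(-y[2]),np.arctan2(y[1],y[0])]).round(1),"roll z.z",round(m[2,2],3))
if len(sys.argv)>3:
    print("scaled lin total",np.round(m.T@np.array([float(a) for a in sys.argv[1:4]])/.2,3))
E
echo
```

```text
(no output)
```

Emit:
move_arm(
  increments=[
    {"grip": 0,"linear": [-0.04,-0.12,0.05],"twist": 0},
    {"grip": 0,"linear": [-0.04,-0.12,0.05],"twist": 0},
    {"grip": 0,"linear": [-0.04,-0.12,0.05],"twist": 0},
    {"grip": 0,"linear": [-0.04,-0.12,0.05],"twist": 0},
    {"grip": 0,"linear": [-0.04,-0.12,0.05],"twist": 0},
  ],
)

```text
clock: 12.6
eef_pos: [0.3573, 0.4573, 0.4248]
tool_rot: [0.625, 0.323, 0.42, -0.574]
ft_force: [-0.2, -0.6, -0.0]
grip_width: 0.0855
```

Emit:
move_arm(
  increments=[
    {"grip": 0,"linear": [-0.03,-0.12,0.05],"twist": 0},
    {"grip": 0,"linear": [-0.03,-0.12,0.05],"twist": 0},
    {"grip": 0,"linear": [-0.03,-0.12,0.05],"twist": 0},
    {"grip": 0,"linear": [-0.03,-0.12,0.05],"twist": 0},
    {"grip": 0,"linear": [-0.03,-0.12,0.05],"twist": 0},
  ],
)

```text
clock: 13.1
eef_pos: [0.2407, 0.527, 0.4492]
tool_rot: [0.628, 0.323, 0.418, -0.572]
ft_force: [0.3, 0.2, 0.1]
grip_width: 0.0855
```

Emit:
move_arm(
  increments=[
    {"grip": 0,"linear": [0.05,-0.14,-0.01],"twist": 0},
    {"grip": 0,"linear": [0.05,-0.14,-0.01],"twist": 0},
    {"grip": 0,"linear": [0.05,-0.14,-0.01],"twist": 0},
    {"grip": 0,"linear": [0.05,-0.14,-0.01],"twist": 0},
    {"grip": 0,"linear": [0.05,-0.14,-0.01],"twist": 0},
  ],
)

```text
clock: 13.6
eef_pos: [0.1704, 0.5229, 0.5148]
tool_rot: [0.615, 0.332, 0.396, -0.596]
ft_force: [-0.6, -0.3, -0.3]
grip_width: 0.0855
```

```bash
python3 w.py -.03 0 .03
```

```text
13.6 pos [0.1704 0.5229 0.5148] grip 0.0855 F [-0.6 -0.3 -0.3]
[[ 0.466  0.88   0.091]
 [-0.064 -0.069  0.996]
 [ 0.882 -0.47   0.024]]
q [ 1.747  0.438  0.575  2.149 -1.024  2.103]
t/head [62.  -4.5] roll z.z 0.024
scaled lin total [ 0.062 -0.202 -0.01 ]
```

Emit:
move_arm(
  increments=[
    {"grip": 0,"linear": [0.06,-0.19,-0.02],"twist": 0},
    {"grip": 0,"linear": [0.06,-0.19,-0.02],"twist": 0},
    {"grip": 0,"linear": [0.06,-0.19,-0.02],"twist": 0},
    {"grip": 0,"linear": [0.06,-0.19,-0.03],"twist": 0},
    {"grip": 0,"linear": [0.06,-0.19,-0.03],"twist": 0},
  ],
)

```text
clock: 14.1
eef_pos: [0.1253, 0.4829, 0.5768]
tool_rot: [-0.578, -0.346, -0.352, 0.65]
ft_force: [-0.1, 0.2, 0.1]
grip_width: 0.0854
```

Emit:
move_arm(
  increments=[
    {"grip": 0,"linear": [0.06,-0.19,-0.03],"twist": 0},
    {"grip": 0,"linear": [0.06,-0.19,-0.03],"twist": 0},
    {"grip": 0,"linear": [0.06,-0.19,-0.04],"twist": 0},
    {"grip": 0,"linear": [0.06,-0.19,-0.04],"twist": 0},
    {"grip": 0,"linear": [0.06,-0.19,-0.04],"twist": 0},
  ],
)

```text
clock: 14.6
eef_pos: [0.1072, 0.4298, 0.6392]
tool_rot: [-0.538, -0.357, -0.309, 0.698]
ft_force: [0.3, 1.2, 0.0]
grip_width: 0.0858
```

```bash
python3 w.py -.03 0 .03
```

```text
14.6 pos [0.1072 0.4298 0.6392] grip 0.0858 F [0.3 1.2 0. ]
[[ 0.555  0.815 -0.166]
 [-0.047  0.23   0.972]
 [ 0.831 -0.531  0.165]]
q [ 1.942  0.099  0.525  2.15  -1.003  1.948]
t/head [57.9 15.8] roll z.z 0.165
scaled lin total [ 0.041 -0.202  0.05 ]
```

Emit:
move_arm(
  increments=[
    {"grip": 0,"linear": [0.04,-0.2,0.05],"twist": 0},
    {"grip": 0,"linear": [0.04,-0.2,0.05],"twist": 0},
    {"grip": 0,"linear": [0.04,-0.2,0.06],"twist": 0},
    {"grip": 0,"linear": [0.04,-0.2,0.06],"twist": 0},
    {"grip": 0,"linear": [0.04,-0.2,0.07],"twist": 0},
  ],
)

```text
clock: 15.1
eef_pos: [0.0748, 0.454, 0.7079]
tool_rot: [-0.488, -0.369, -0.267, 0.745]
ft_force: [-0.1, -0.3, -0.7]
grip_width: 0.0852
```

Emit:
move_arm(
  increments=[
    {"grip": 0,"linear": [0.03,-0.2,0.08],"twist": 0},
    {"grip": 0,"linear": [0.03,-0.2,0.08],"twist": 0},
    {"grip": 0,"linear": [0.03,-0.2,0.09],"twist": 0},
    {"grip": 0,"linear": [0.03,-0.2,0.09],"twist": 0},
    {"grip": 0,"linear": [0.03,-0.2,0.1],"twist": 0},
  ],
)

```text
clock: 15.6
eef_pos: [0.0288, 0.4782, 0.7723]
tool_rot: [-0.425, -0.387, -0.231, 0.785]
ft_force: [-0.4, 0.2, -0.7]
grip_width: 0.0851
```

```bash
python3 w.py -.03 0 .03
```

```text
15.6 pos [0.0288 0.4782 0.7723] grip 0.0851 F [-0.4  0.2 -0.7]
[[ 0.594  0.691 -0.412]
 [-0.033  0.533  0.846]
 [ 0.804 -0.489  0.34 ]]
q [ 2.09   0.161  0.98   2.15  -1.044  1.694]
t/head [60.7 37.6] roll z.z 0.34
scaled lin total [ 0.031 -0.177  0.113]
```

```bash
timeout 200 python3 - <<'E'
from beam import *
s=np.array([2.09,.161,.98,2.15,-1.044,1.694])
b=beam(s,depth=4,width=5,n=5); q=s
for D in b[2]:
    print("lin",(fk(q)[1].T@(D*.03)/.2)); q=go(q,D*.03,5); show(str(D),q)
E
```

```text
16.8 [63.  44.4]
11.0 [65.2 50.8]
5.1 [65.3 57.4]
0.6 [64.6 63.5]
lin [-0.089 -0.104  0.062]
[-1.  0.  0.] [ 2.27   0.221  0.893  2.15  -1.081  1.908] P [-0.073  0.503  0.729] tilt/head [62.1 42.9]
lin [ 0.019 -0.149  0.004]
[-0.577 -0.577  0.577] [ 2.379  0.137  0.856  2.15  -1.105  1.917] P [-0.095  0.466  0.758] tilt/head [63.6 50.3]
lin [-0.065 -0.134 -0.02 ]
[-0.707 -0.707  0.   ] [ 2.569  0.063  0.617  2.15  -1.118  2.148] P [-0.15   0.421  0.712] tilt/head [64.1 56.5]
lin [ 0.009 -0.146  0.034]
[-0.577 -0.577  0.577] [ 2.642  0.077  0.735  2.15  -1.126  2.087] P [-0.186  0.414  0.747] tilt/head [64.6 63.5]
```

Emit:
move_arm(
  increments=[
    {"grip": 0,"linear": [-0.09,-0.1,0.06],"twist": 0},
    {"grip": 0,"linear": [-0.09,-0.1,0.06],"twist": 0},
    {"grip": 0,"linear": [-0.09,-0.1,0.06],"twist": 0},
    {"grip": 0,"linear": [-0.09,-0.1,0.06],"twist": 0},
    {"grip": 0,"linear": [-0.09,-0.1,0.06],"twist": 0},
  ],
)

```text
clock: 16.1
eef_pos: [-0.0643, 0.4927, 0.7331]
tool_rot: [-0.392, -0.39, -0.211, 0.806]
ft_force: [-0.3, -0.4, -0.5]
grip_width: 0.0853
```

Emit:
move_arm(
  increments=[
    {"grip": 0,"linear": [0.02,-0.15,0],"twist": 0},
    {"grip": 0,"linear": [0.02,-0.15,0],"twist": 0},
    {"grip": 0,"linear": [0.02,-0.15,0],"twist": 0},
    {"grip": 0,"linear": [0.02,-0.15,0],"twist": 0},
    {"grip": 0,"linear": [0.02,-0.15,0],"twist": 0},
  ],
)

```text
clock: 16.6
eef_pos: [-0.0752, 0.4467, 0.7629]
tool_rot: [-0.352, -0.396, -0.175, 0.83]
ft_force: [0.4, 0.4, -0.1]
grip_width: 0.0854
```

```bash
python3 w.py -.03 -.03 .03
```

```text
16.6 pos [-0.0752  0.4467  0.7629] grip 0.0854 F [ 0.4  0.4 -0.1]
[[ 0.625  0.569 -0.535]
 [-0.011  0.691  0.722]
 [ 0.781 -0.445  0.439]]
q [ 2.379  0.082  0.809  2.149 -1.104  1.917]
t/head [63.5 50.6] roll z.z 0.439
scaled lin total [ 0.025 -0.256  0.038]
```

Emit:
move_arm(
  increments=[
    {"grip": 0,"linear": [0.0,-0.19,0.02],"twist": 0},
    {"grip": 0,"linear": [0.0,-0.19,0.02],"twist": 0},
    {"grip": 0,"linear": [0.0,-0.19,0.02],"twist": 0},
    {"grip": 0,"linear": [0.0,-0.19,0.02],"twist": 0},
    {"grip": 0,"linear": [0.0,-0.19,0.02],"twist": 0},
  ],
)

```text
clock: 17.1
eef_pos: [-0.1071, 0.4145, 0.7913]
tool_rot: [-0.3, -0.397, -0.127, 0.858]
ft_force: [-0.1, -0.2, 0.3]
grip_width: 0.0853
```

```bash
python3 w.py -.03 -.03 .03
python3 - <<'E'
from sim2 import *
from h import bot
B=np.array([.594,.192]);MT=np.array([.497,0]);T=np.array([.5262,-.1727])
for td,ad in((64,57),(64,60),(66,60),(64,64)):
    M=tool(np.radians(td),np.radians(ad)); y=M[:,1]
    for n,xy,zs in(("b",B,(.047,.16)),("m",MT,(.053,.16,.22,.26)),("t",T,(.145,.25))):
        for z in zs: q=ik(np.r_[xy,z]+.019*y,M); print(td,ad,n,z,q,round(margin(q),2))
E
```

```text
17.1 pos [-0.1071  0.4145  0.7913] grip 0.0853 F [-0.1 -0.2  0.3]
[[ 0.653  0.456 -0.605]
 [ 0.021  0.788  0.616]
 [ 0.757 -0.415  0.504]]
q [ 2.521  0.02   0.806  2.149 -1.133  1.93 ]
t/head [65.5 59.9] roll z.z 0.504
scaled lin total [ 0.013 -0.249  0.074]
64 57 b 0.047 [-0.049  0.671 -0.725 -0.626  0.89  -0.646] 0.36
64 57 b 0.16 [-0.049  0.393 -0.681 -0.304  0.89  -0.646] 0.41
64 57 m 0.053 [-0.54   0.599 -0.649  0.249  1.116 -1.489] 0.32
64 57 m 0.16 [-0.54   0.366 -0.588  0.543  1.116 -1.489] 0.32
64 57 m 0.22 [-0.54   0.26  -0.525  0.713  1.116 -1.489] 0.32
64 57 m 0.26 [-0.54   0.2   -0.472  0.825  1.116 -1.489] 0.32
64 57 t 0.145 [-0.786  0.657 -0.116  1.201  1.074 -2.023] 0.37
64 57 t 0.25 [-0.786  0.53  -0.02   1.424  1.074 -2.023] 0.37
64 60 b 0.047 [-0.063  0.669 -0.683 -0.52   0.936 -0.724] 0.41
64 60 b 0.16 [-0.063  0.404 -0.637 -0.21   0.936 -0.724] 0.45
64 60 m 0.053 [-0.54   0.619 -0.585  0.401  1.117 -1.609] 0.32
64 60 m 0.16 [-0.54   0.401 -0.526  0.679  1.117 -1.609] 0.32
64 60 m 0.22 [-0.54   0.3   -0.465  0.841  1.117 -1.609] 0.32
64 60 m 0.26 [-0.54   0.243 -0
[... 453 characters left out ...]
1 -1.636] 0.29
66 60 m 0.26 [-0.55   0.26  -0.419  0.951  1.151 -1.636] 0.29
66 60 t 0.145 [-0.787  0.716 -0.045  1.34   1.08  -2.157] 0.36
66 60 t 0.25 [-0.787  0.59   0.042  1.553  1.08  -2.157] 0.36
64 64 b 0.047 [-0.078  0.67  -0.62  -0.364  0.99  -0.838] 0.45
64 64 b 0.16 [-0.078  0.423 -0.572 -0.069  0.99  -0.838] 0.45
64 64 m 0.053 [-0.538  0.652 -0.5    0.59   1.11  -1.762] 0.33
64 64 m 0.16 [-0.538  0.448 -0.444  0.849  1.11  -1.762] 0.33
64 64 m 0.22 [-0.538  0.354 -0.386  1.002  1.11  -1.762] 0.33
64 64 m 0.26 [-0.538  0.301 -0.337  1.105  1.11  -1.762] 0.33
64 64 t 0.145 [-0.771  0.736  0.022  1.426  1.023 -2.214] 0.42
64 64 t 0.25 [-0.771  0.617  0.113  1.635  1.023 -2.214] 0.42
```

Run:
```python
from sim2 import *
q=np.array([2.521,.02,.806,2.149,-1.133,1.93])
for _ in range(4): q=row(q,[0,0,0],-.0735)
show("tw",q)
for l,n in(([0,.16,-.04],10),([-.055,.085,-.115],10),([-.08,-.05,-.16],10)):
    for _ in range(n): q=row(q,l,0)
    show(l,q)
```

```text
tw [ 2.521  0.02   0.806  2.149 -1.133  1.342] P [-0.108  0.415  0.791] tilt/head [65.5 60. ]
[0, 0.16, -0.04] [ 1.665 -0.163  0.1    0.775 -0.555  0.288] P [0.102 0.622 0.661] tilt/head [65.4 59.9]
[-0.055, 0.085, -0.115] [ 1.03  -0.113 -0.318  0.224  0.015 -0.007] P [0.356 0.601 0.49 ] tilt/head [65.4 59.9]
[-0.08, -0.05, -0.16] [ 0.156 -0.038 -0.483  0.185  0.784 -0.475] P [0.554 0.304 0.386] tilt/head [65.4 59.9]
```

Emit:
move_arm(
  increments=[
    {"grip": 0,"linear": [0,0,0],"twist": -0.074},
    {"grip": 0,"linear": [0,0,0],"twist": -0.074},
    {"grip": 0,"linear": [0,0,0],"twist": -0.074},
    {"grip": 0,"linear": [0,0,0],"twist": -0.074},
    {"grip": 0,"linear": [0,0.1,0],"twist": 0},
  ],
)

```text
clock: 17.6
eef_pos: [-0.1025, 0.4289, 0.7845]
tool_rot: [-0.32, -0.637, -0.027, 0.701]
ft_force: [-1.0, 0.0, 0.2]
grip_width: 0.086
```

Emit:
move_arm(
  increments=[
    {"grip": 0,"linear": [0,0.16,-0.04],"twist": 0},
    {"grip": 0,"linear": [0,0.16,-0.04],"twist": 0},
    {"grip": 0,"linear": [0,0.16,-0.04],"twist": 0},
    {"grip": 0,"linear": [0,0.16,-0.04],"twist": 0},
    {"grip": 0,"linear": [0,0.16,-0.04],"twist": 0},
  ],
)

```text
clock: 18.1
eef_pos: [-0.0015, 0.5391, 0.7181]
tool_rot: [-0.315, -0.641, -0.023, 0.7]
ft_force: [-0.2, -0.1, 0.3]
grip_width: 0.0855
```

Emit:
move_arm(
  increments=[
    {"grip": 0,"linear": [0,0.16,-0.04],"twist": 0},
    {"grip": 0,"linear": [0,0.16,-0.04],"twist": 0},
    {"grip": 0,"linear": [0,0.16,-0.04],"twist": 0},
    {"grip": 0,"linear": [0,0.16,-0.04],"twist": 0},
    {"grip": 0,"linear": [0,0.16,-0.04],"twist": 0},
  ],
)

```text
clock: 18.6
eef_pos: [0.1064, 0.6511, 0.6493]
tool_rot: [-0.314, -0.642, -0.022, 0.699]
ft_force: [-0.3, 0.3, -0.0]
grip_width: 0.0856
```

Emit:
move_arm(
  increments=[
    {"grip": 0,"linear": [-0.05,0.08,-0.12],"twist": 0},
    {"grip": 0,"linear": [-0.05,0.08,-0.12],"twist": 0},
    {"grip": 0,"linear": [-0.05,0.08,-0.12],"twist": 0},
    {"grip": 0,"linear": [-0.05,0.08,-0.12],"twist": 0},
    {"grip": 0,"linear": [-0.05,0.08,-0.12],"twist": 0},
  ],
)

```text
clock: 19.1
eef_pos: [0.24, 0.6436, 0.563]
tool_rot: [-0.316, -0.643, -0.017, 0.697]
ft_force: [-0.1, 0.1, -0.0]
grip_width: 0.0858
```

Emit:
move_arm(
  increments=[
    {"grip": 0,"linear": [-0.05,0.08,-0.12],"twist": 0},
    {"grip": 0,"linear": [-0.05,0.08,-0.12],"twist": 0},
    {"grip": 0,"linear": [-0.05,0.08,-0.12],"twist": 0},
    {"grip": 0,"linear": [-0.05,0.08,-0.12],"twist": 0},
    {"grip": 0,"linear": [-0.05,0.08,-0.12],"twist": 0},
  ],
)

```text
clock: 19.6
eef_pos: [0.3739, 0.6325, 0.4799]
tool_rot: [-0.317, -0.643, -0.013, 0.697]
ft_force: [0.1, 0.2, 0.7]
grip_width: 0.0855
```

```bash
python3 w.py
```

```text
19.6 pos [0.3739 0.6325 0.4799] grip 0.0855 F [0.1 0.2 0.7]
[[ 0.173  0.426 -0.888]
 [ 0.389  0.799  0.459]
 [ 0.905 -0.425 -0.028]]
q [ 1.011 -0.029 -0.26   0.209  0.063 -0.061]
t/head [64.8 61.9] roll z.z -0.028
```

Emit:
move_arm(
  increments=[
    {"grip": 0,"linear": [-0.13,-0.1,-0.12],"twist": 0.015},
    {"grip": 0,"linear": [-0.13,-0.1,-0.12],"twist": 0},
    {"grip": 0,"linear": [-0.13,-0.1,-0.12],"twist": 0},
    {"grip": 0,"linear": [-0.13,-0.1,-0.12],"twist": 0},
    {"grip": 0,"linear": [-0.13,-0.1,-0.12],"twist": 0},
  ],
)

```text
clock: 20.1
eef_pos: [0.412, 0.4454, 0.3948]
tool_rot: [-0.319, -0.63, -0.012, 0.707]
ft_force: [0.3, -0.2, -0.4]
grip_width: 0.0851
```

Emit:
move_arm(
  increments=[
    {"grip": 0,"linear": [-0.13,-0.1,-0.12],"twist": 0},
    {"grip": 0,"linear": [-0.13,-0.1,-0.12],"twist": 0},
    {"grip": 0,"linear": [-0.13,-0.1,-0.12],"twist": 0},
    {"grip": 0,"linear": [-0.13,-0.1,-0.12],"twist": 0},
    {"grip": 0,"linear": [-0.13,-0.1,-0.12],"twist": 0},
  ],
)

```text
clock: 20.6
eef_pos: [0.4463, 0.2544, 0.317]
tool_rot: [-0.319, -0.631, -0.01, 0.707]
ft_force: [1.5, -0.0, -0.9]
grip_width: 0.0856
```

Emit:
move_arm(
  increments=[
    {"grip": 0,"linear": [-0.13,-0.1,-0.12],"twist": 0},
    {"grip": 0,"linear": [-0.13,-0.1,-0.12],"twist": 0},
    {"grip": 0,"linear": [-0.13,-0.1,-0.12],"twist": 0},
    {"grip": 0,"linear": [-0.13,-0.1,-0.12],"twist": 0},
    {"grip": 0,"linear": [-0.13,-0.1,-0.12],"twist": 0},
  ],
)

```text
clock: 21.1
eef_pos: [0.4839, 0.0625, 0.2413]
tool_rot: [-0.319, -0.633, -0.009, 0.705]
ft_force: [1.1, 0.5, 0.2]
grip_width: 0.0852
```

```bash
cat > to.py <<'E'
# to.py gx gy gz back : vector to put the grasp point `back` m behind (gx,gy,gz) along tool y; prints scaled total
import sys
from h import *
o,m=st(); y=m[:,1]; z=m[:,2]; g=np.array([float(a) for a in sys.argv[1:4]]); b=float(sys.argv[4])
print("t/head",np.degrees([np.arccos(-y[2]),np.arctan2(y[1],y[0])]).round(1),"twist to level",round(-np.arctan2(m[2,2],m[2,0])/2,4))
D=g+(.019-b)*y-np.array(o["eef_pos"]); print("world",D.round(4),"scaled total",np.round(m.T@D/.2,3))
E
python3 to.py .594 .192 .048 .11
```

```text
21.1 pos [0.4839 0.0625 0.2413] grip 0.0852 F [1.1 0.5 0.2]
[[ 0.198  0.417 -0.887]
 [ 0.391  0.796  0.462]
 [ 0.899 -0.438 -0.005]]
q [-0.465  0.192 -0.519  0.823  1.117 -1.536]
t/head [64.  62.4] twist to level 0.0028
world [ 0.0721  0.057  -0.1535] scaled total [-0.507  0.713 -0.184]
```

Emit:
move_arm(
  increments=[
    {"grip": 0,"linear": [-0.13,0.12,-0.05],"twist": 0},
    {"grip": 0,"linear": [-0.13,0.12,-0.05],"twist": 0},
    {"grip": 0,"linear": [-0.12,0.12,-0.04],"twist": 0},
    {"grip": 0,"linear": [-0.12,0.12,-0.03],"twist": 0},
    {"grip": 0,"linear": [0,0,0],"twist": 0},
  ],
)

```text
clock: 21.6
eef_pos: [0.538, 0.0782, 0.1003]
tool_rot: [-0.323, -0.628, -0.01, 0.708]
ft_force: [-0.5, 0.3, -0.4]
grip_width: 0.0851
```

```bash
python3 to.py .594 .192 .048 0
python3 - <<'E'
from h import *
i,d=bot.camera("scene"); j,_=bot.camera("top")
a=cv2.resize(i[130:250,130:290],None,fx=4,fy=4); b=cv2.resize(j[140:260,130:290],None,fx=4,fy=4)
cv2.imwrite("pics/p1.png",cv2.resize(np.vstack([a,b]),None,fx=.6,fy=.6))
E
```

```text
21.6 pos [0.538  0.0782 0.1003] grip 0.0851 F [-0.5  0.3 -0.4]
[[ 0.212  0.42  -0.883]
 [ 0.391  0.791  0.47 ]
 [ 0.896 -0.445  0.004]]
q [-0.376  0.486 -0.602  0.263  1.098 -1.32 ]
t/head [63.6 62.1] twist to level -0.0021
world [ 0.0639  0.1289 -0.0608] scaled total [0.047 0.779 0.02 ]
```

View pics/p1.png

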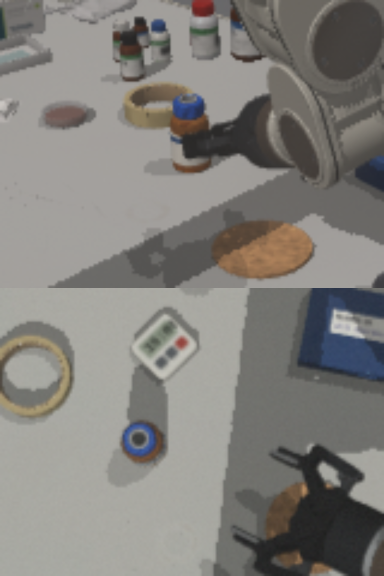

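Emit:
move_arm(
  increments=[
    {"grip": 0,"linear": [0.01,0.13,0],"twist": 0},
    {"grip": 0,"linear": [0.01,0.13,0.01],"twist": 0},
    {"grip": 0,"linear": [0.01,0.13,0.01],"twist": 0},
    {"grip": 0,"linear": [0.01,0.1,0],"twist": 0},
    {"grip": 0,"linear": [0.01,0.08,0],"twist": 0},
  ],
)

```text
clock: 22.2
eef_pos: [0.5926, 0.1728, 0.0742]
tool_rot: [-0.325, -0.634, -0.014, 0.701]
ft_force: [0.1, -0.1, -0.3]
grip_width: 0.0851
```

```bash
python3 to.py .594 .192 .048 0
```

```text
22.2 pos [0.5926 0.1728 0.0742] grip 0.0851 F [ 0.1 -0.1 -0.3]
[[ 0.195  0.432 -0.88 ]
 [ 0.392  0.788  0.474]
 [ 0.899 -0.438 -0.016]]
q [-0.143  0.573 -0.654 -0.282  1.001 -0.88 ]
t/head [64.  61.3] twist to level 0.0087
world [ 0.0096  0.0342 -0.0345] scaled total [-0.079  0.231  0.041]
```

Emit:
move_arm(
  increments=[
    {"grip": 0,"linear": [-0.02,0.08,0.02],"twist": 0.009},
    {"grip": 0,"linear": [-0.02,0.07,0.01],"twist": 0},
    {"grip": 0,"linear": [-0.02,0.05,0.01],"twist": 0},
    {"grip": 0,"linear": [-0.02,0.04,0],"twist": 0},
    {"grip": 0,"linear": [0,0,0],"twist": 0},
  ],
)

```text
clock: 22.7
eef_pos: [0.6087, 0.2111, 0.0501]
tool_rot: [-0.324, -0.635, -0.018, 0.701]
ft_force: [-1.0, -0.4, 0.7]
grip_width: 0.0855
```

```bash
python3 to.py .594 .192 .048 0
```

```text
22.7 pos [0.6087 0.2111 0.0501] grip 0.0855 F [-1.  -0.4  0.7]
[[ 0.193  0.436 -0.879]
 [ 0.385  0.79   0.477]
 [ 0.902 -0.431 -0.015]]
q [-0.06   0.654 -0.655 -0.472  0.952 -0.752]
t/head [64.5 61.1] twist to level 0.0085
world [-0.0064 -0.0041 -0.0103] scaled total [-0.061 -0.008  0.019]
```

Emit:
move_arm(
  increments=[
    {"grip": 0,"linear": [-0.07,-0.01,0.02],"twist": 0.009},
    {"grip": 0,"linear": [0,0,0],"twist": 0},
    {"grip": 1,"linear": [0,0,0],"twist": 0},
    {"grip": 1,"linear": [0,0,0],"twist": 0},
    {"grip": 1,"linear": [0,0,0],"twist": 0},
  ],
)

```text
clock: 23.2
eef_pos: [0.6022, 0.2038, 0.0403]
tool_rot: [-0.324, -0.629, -0.023, 0.707]
ft_force: [0.1, 1.2, -0.4]
grip_width: 0.0466
```

Emit:
move_arm(
  increments=[
    {"grip": 1,"linear": [0,0,0],"twist": 0},
    {"grip": 1,"linear": [0,0,0],"twist": 0},
    {"grip": 1,"linear": [0,0,0],"twist": 0},
    {"grip": 1,"linear": [0,0,0],"twist": 0},
    {"grip": 1,"linear": [0,0,0],"twist": 0},
  ],
)

```text
clock: 23.7
eef_pos: [0.6022, 0.2036, 0.0403]
tool_rot: [-0.324, -0.629, -0.023, 0.707]
ft_force: [-1.1, 0.5, -0.2]
grip_width: 0.0468
```

```bash
python3 to.py .594 .192 .048 0
```

```text
23.7 pos [0.6022 0.2036 0.0403] grip 0.0468 F [-1.1  0.5 -0.2]
[[ 0.208  0.439 -0.874]
 [ 0.375  0.789  0.486]
 [ 0.903 -0.429 -0.   ]]
q [-0.076  0.673 -0.671 -0.496  0.962 -0.75 ]
t/head [64.6 60.9] twist to level 0.0003
world [ 0.0001  0.0034 -0.0004] scaled total [0.005 0.014 0.008]
```

Emit:
move_arm(
  increments=[
    {"grip": 1,"linear": [0.07,-0.03,0],"twist": 0},
    {"grip": 1,"linear": [0.14,-0.07,0],"twist": 0},
    {"grip": 1,"linear": [0.17,-0.08,0],"twist": 0},
    {"grip": 1,"linear": [0.17,-0.08,0],"twist": 0},
    {"grip": 1,"linear": [0.1,-0.05,0],"twist": 0},
  ],
)

```text
clock: 24.2
eef_pos: [0.5988, 0.2032, 0.1791]
tool_rot: [-0.326, -0.621, -0.02, 0.713]
ft_force: [0.5, -0.5, -1.4]
grip_width: 0.0468
```

Emit:
move_arm(
  increments=[
    {"grip": 1,"linear": [0.1,-0.05,0],"twist": 0.03},
    {"grip": 1,"linear": [0,0,0],"twist": 0.07},
    {"grip": 1,"linear": [0,0,0],"twist": 0.075},
    {"grip": 1,"linear": [0,0,0],"twist": 0.075},
    {"grip": 1,"linear": [0,0,0],"twist": 0.075},
  ],
)

```text
clock: 24.7
eef_pos: [0.599, 0.2022, 0.2057]
tool_rot: [-0.304, -0.357, -0.126, 0.874]
ft_force: [0.6, -0.5, -2.3]
grip_width: 0.0466
```

```bash
python3 w.py
```

```text
24.7 pos [0.599  0.2022 0.2057] grip 0.0466 F [ 0.6 -0.5 -2.3]
[[ 0.714  0.437 -0.547]
 [-0.003  0.783  0.622]
 [ 0.701 -0.442  0.56 ]]
q [-0.076  0.298 -0.577 -0.01   0.951 -0.088]
t/head [63.8 60.8] roll z.z 0.56
```

Emit:
move_arm(
  increments=[
    {"grip": 1,"linear": [0,0,0],"twist": 0.075},
    {"grip": 1,"linear": [0,0,0],"twist": 0.075},
    {"grip": 1,"linear": [0,0,0],"twist": 0.075},
    {"grip": 1,"linear": [0,0,0],"twist": 0.075},
    {"grip": 1,"linear": [0,0,0],"twist": 0.075},
  ],
)

```text
clock: 25.2
eef_pos: [0.5959, 0.2017, 0.2006]
tool_rot: [-0.24, -0.011, -0.228, 0.943]
ft_force: [-0.2, 1.0, -1.8]
grip_width: 0.0465
```

Emit:
move_arm(
  increments=[
    {"grip": 1,"linear": [0,0,0],"twist": 0.075},
    {"grip": 1,"linear": [0,0,0],"twist": 0.075},
    {"grip": 1,"linear": [0,0,0],"twist": 0.075},
    {"grip": 1,"linear": [0,0,0],"twist": 0.075},
    {"grip": 1,"linear": [0,0,0],"twist": 0.075},
  ],
)

```text
clock: 25.7
eef_pos: [0.5927, 0.2011, 0.1951]
tool_rot: [-0.144, 0.336, -0.301, 0.881]
ft_force: [0.1, 0.4, -2.1]
grip_width: 0.047
```

Emit:
move_arm(
  increments=[
    {"grip": 1,"linear": [0,0,0],"twist": 0.075},
    {"grip": 1,"linear": [0,0,0],"twist": 0.075},
    {"grip": 1,"linear": [0,0,0],"twist": 0.075},
    {"grip": 1,"linear": [0,0,0],"twist": 0.075},
    {"grip": 1,"linear": [0,0,0],"twist": 0.075},
  ],
)

```text
clock: 26.2
eef_pos: [0.5895, 0.2006, 0.1895]
tool_rot: [-0.027, 0.636, -0.334, 0.695]
ft_force: [-1.0, -0.5, -1.8]
grip_width: 0.0464
```

```bash
python3 w.py
python3 - <<'E'
from h import *
m=R.from_quat(bot.get_obs()["tool_rot"]).as_matrix(); print("bottle axis angle",np.arccos((m@[.903,-.429,0])[2]))
i,d=bot.camera("scene"); cv2.imwrite("pics/p2.png",cv2.resize(i[70:230,130:330],None,fx=2,fy=2))
E
```

```text
26.2 pos [0.5895 0.2006 0.1895] grip 0.0464 F [-1.  -0.5 -1.8]
[[-0.032  0.43   0.902]
 [-0.499  0.775 -0.387]
 [-0.866 -0.463  0.189]]
q [-0.075  0.304 -0.597 -0.005  0.936  2.137]
t/head [62.4 61. ] roll z.z 0.189
bottle axis angle 2.193190608851883
```

View pics/p2.png

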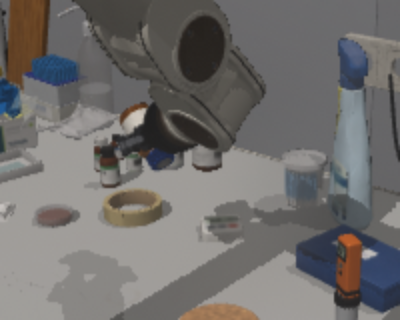

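Emit:
move_arm(
  increments=[
    {"grip": 1,"linear": [0,0,0],"twist": 0.07},
    {"grip": 1,"linear": [0,0,0],"twist": 0.03},
    {"grip": 1,"linear": [0,0,0],"twist": 0},
    {"grip": 1,"linear": [0,0,0],"twist": 0},
    {"grip": 1,"linear": [0,0,0],"twist": 0},
  ],
)

```text
clock: 26.75
eef_pos: [0.5874, 0.2003, 0.1861]
tool_rot: [0.004, 0.703, -0.337, 0.626]
ft_force: [0.4, 0.4, -2.4]
grip_width: 0.0466
```

Emit:
move_arm(
  increments=[
    {"grip": 1,"linear": [0,0,0],"twist": -0.03},
    {"grip": 1,"linear": [0,0,0],"twist": -0.075},
    {"grip": 1,"linear": [0,0,0],"twist": -0.075},
    {"grip": 1,"linear": [0,0,0],"twist": -0.075},
    {"grip": 1,"linear": [0,0,0],"twist": -0.075},
  ],
)

```text
clock: 27.25
eef_pos: [0.587, 0.2002, 0.1854]
tool_rot: [-0.107, 0.46, -0.32, 0.822]
ft_force: [-0.4, -0.1, -2.8]
grip_width: 0.0467
```

Emit:
move_arm(
  increments=[
    {"grip": 1,"linear": [0,0,0],"twist": -0.075},
    {"grip": 1,"linear": [0,0,0],"twist": -0.075},
    {"grip": 1,"linear": [0,0,0],"twist": -0.075},
    {"grip": 1,"linear": [0,0,0],"twist": -0.075},
    {"grip": 1,"linear": [0,0,0],"twist": -0.075},
  ],
)

```text
clock: 27.75
eef_pos: [0.5869, 0.2, 0.1849]
tool_rot: [-0.217, 0.127, -0.259, 0.933]
ft_force: [-0.2, -0.1, -3.1]
grip_width: 0.0469
```

Emit:
move_arm(
  increments=[
    {"grip": 1,"linear": [0,0,0],"twist": -0.075},
    {"grip": 1,"linear": [0,0,0],"twist": -0.075},
    {"grip": 1,"linear": [0,0,0],"twist": -0.075},
    {"grip": 1,"linear": [0,0,0],"twist": -0.075},
    {"grip": 1,"linear": [0,0,0],"twist": -0.075},
  ],
)

```text
clock: 28.25
eef_pos: [0.5867, 0.1999, 0.1845]
tool_rot: [-0.297, -0.224, -0.161, 0.914]
ft_force: [-1.1, 0.0, -2.2]
grip_width: 0.0467
```

```bash
python3 to.py .497 0 .12 0;  python3 - <<'E'
from h import *
m=R.from_quat(bot.get_obs()["tool_rot"]).as_matrix(); print("bottle axis",m@[.903,-.429,0])
E
```

```text
28.25 pos [0.5867 0.1999 0.1845] grip 0.0467 F [-1.1  0.  -2.2]
[[ 0.848  0.428 -0.313]
 [-0.162  0.772  0.615]
 [ 0.505 -0.471  0.724]]
q [-0.075  0.306 -0.603 -0.003  0.93   0.165]
t/head [61.9 61. ] twist to level -0.4809
world [-0.0816 -0.1852 -0.0734] scaled total [-0.381 -0.717 -0.707]
bottle axis [ 0.582208   -0.47746958  0.65765237]
```

Emit:
move_arm(
  increments=[
    {"grip": 1,"linear": [0,0,0],"twist": -0.075},
    {"grip": 1,"linear": [0,0,0],"twist": -0.075},
    {"grip": 1,"linear": [0,0,0],"twist": -0.075},
    {"grip": 1,"linear": [0,0,0],"twist": -0.075},
    {"grip": 1,"linear": [0,0,0],"twist": -0.075},
  ],
)

```text
clock: 28.75
eef_pos: [0.5866, 0.1998, 0.184]
tool_rot: [-0.336, -0.543, -0.041, 0.769]
ft_force: [0.8, 0.1, -2.1]
grip_width: 0.0465
```

Emit:
move_arm(
  increments=[
    {"grip": 1,"linear": [0,0,0],"twist": -0.06},
    {"grip": 1,"linear": [0,0,0],"twist": -0.04},
    {"grip": 1,"linear": [0,-0.07,0],"twist": 0},
    {"grip": 1,"linear": [0,-0.1,0],"twist": 0},
    {"grip": 1,"linear": [0,-0.12,0],"twist": 0},
  ],
)

```text
clock: 29.25
eef_pos: [0.5599, 0.156, 0.2096]
tool_rot: [-0.337, -0.623, -0.002, 0.706]
ft_force: [0.9, 0.9, -1.3]
grip_width: 0.0465
```

```bash
python3 to.py .495 0 .12 0;  python3 - <<'E'
from h import *
m=R.from_quat(bot.get_obs()["tool_rot"]).as_matrix(); print("bottle axis",m@[.903,-.429,0])
E
```

```text
29.25 pos [0.5599 0.156  0.2096] grip 0.0465 F [ 0.9  0.9 -1.3]
[[ 0.224  0.423 -0.878]
 [ 0.417  0.773  0.479]
 [ 0.881 -0.473 -0.004]]
q [-0.18   0.232 -0.585  0.222  0.99  -0.963]
t/head [61.7 61.3] twist to level 0.0021
world [-0.0569 -0.1413 -0.0986] scaled total [-0.793 -0.433 -0.087]
bottle axis [0.02047789 0.04535085 0.99848583]
```

Emit:
move_arm(
  increments=[
    {"grip": 1,"linear": [-0.14,-0.1,-0.02],"twist": 0},
    {"grip": 1,"linear": [-0.17,-0.1,-0.02],"twist": 0},
    {"grip": 1,"linear": [-0.17,-0.09,-0.02],"twist": 0},
    {"grip": 1,"linear": [-0.17,-0.08,-0.02],"twist": 0},
    {"grip": 1,"linear": [-0.1,-0.05,-0.01],"twist": 0},
  ],
)

```text
clock: 29.75
eef_pos: [0.5102, 0.0137, 0.1214]
tool_rot: [-0.339, -0.633, -0.0, 0.696]
ft_force: [0.2, 1.2, -2.4]
grip_width: 0.0466
```

```bash
python3 to.py .495 0 .057 0
python3 - <<'E'
from h import *
i,d=bot.camera("top"); S,_=bot.camera("scene"); cv2.imwrite("pics/p3.png",np.vstack([cv2.resize(i[190:270,200:360],None,fx=3,fy=3),cv2.resize(S[150:270,180:340],None,fx=3,fy=3)[:310]]))
E
```

```text
29.75 pos [0.5102 0.0137 0.1214] grip 0.0466 F [ 0.2  1.2 -2.4]
[[ 0.198  0.43  -0.881]
 [ 0.429  0.77   0.472]
 [ 0.881 -0.471 -0.032]]
q [-0.525  0.451 -0.522  0.627  1.08  -1.641]
t/head [61.9 60.8] twist to level 0.0182
world [-0.007   0.0009 -0.0734] scaled total [-0.328  0.161  0.045]
```

View pics/p3.png

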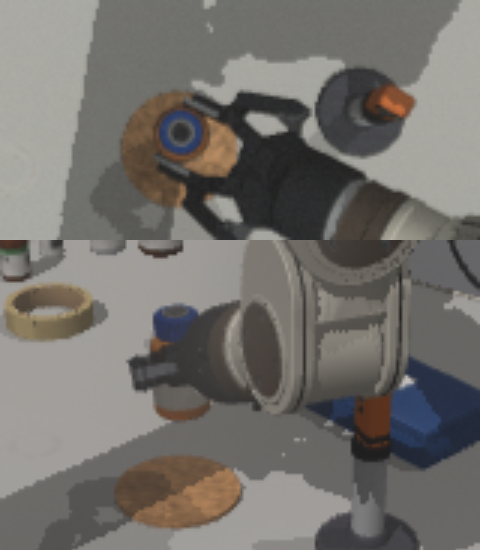

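Emit:
move_arm(
  increments=[
    {"grip": 1,"linear": [-0.07,0.035,0.01],"twist": 0.018},
    {"grip": 1,"linear": [-0.07,0.035,0.01],"twist": 0},
    {"grip": 1,"linear": [-0.07,0.035,0.01],"twist": 0},
    {"grip": 1,"linear": [-0.05,0.025,0.01],"twist": 0},
    {"grip": 1,"linear": [0,0,0],"twist": 0},
  ],
)

```text
clock: 30.35
eef_pos: [0.5073, 0.0152, 0.0638]
tool_rot: [-0.341, -0.624, -0.007, 0.703]
ft_force: [0.4, 0.3, -1.1]
grip_width: 0.047
```

```bash
python3 to.py .495 0 .055 0
```

```text
30.35 pos [0.5073 0.0152 0.0638] grip 0.047 F [ 0.4  0.3 -1.1]
[[ 0.221  0.435 -0.873]
 [ 0.416  0.767  0.488]
 [ 0.882 -0.471 -0.012]]
q [-0.526  0.559 -0.572  0.458  1.08  -1.605]
t/head [61.9 60.4] twist to level 0.0067
world [-0.004  -0.0006 -0.0177] scaled total [-0.084  0.031  0.017]
```

Emit:
move_arm(
  increments=[
    {"grip": 1,"linear": [-0.02,0.01,0.004],"twist": 0.006},
    {"grip": 1,"linear": [-0.02,0.01,0.004],"twist": 0},
    {"grip": 1,"linear": [-0.015,0.008,0.004],"twist": 0},
    {"grip": 1,"linear": [-0.01,0.005,0.002],"twist": 0},
    {"grip": 1,"linear": [0,0,0],"twist": 0},
  ],
)

```text
clock: 30.85
eef_pos: [0.5068, 0.0167, 0.0509]
tool_rot: [-0.341, -0.623, -0.008, 0.704]
ft_force: [0.2, -0.2, -2.4]
grip_width: 0.0463
```

```bash
python3 to.py .495 0 .055 0
```

```text
30.85 pos [0.5068 0.0167 0.0509] grip 0.0463 F [ 0.2 -0.2 -2.4]
[[ 0.225  0.436 -0.871]
 [ 0.414  0.767  0.491]
 [ 0.882 -0.471 -0.008]]
q [-0.523  0.585 -0.582  0.415  1.081 -1.593]
t/head [61.9 60.4] twist to level 0.0047
world [-0.0036 -0.0021 -0.0049] scaled total [-0.03  -0.004  0.01 ]
```

Emit:
move_arm(
  increments=[
    {"grip": 1,"linear": [-0.008,0.004,0],"twist": 0},
    {"grip": 1,"linear": [-0.008,0.004,0],"twist": 0},
    {"grip": 1,"linear": [-0.006,0.003,0],"twist": 0},
    {"grip": 1,"linear": [-0.004,0.002,0],"twist": 0},
    {"grip": 1,"linear": [0,0,0],"twist": 0},
  ],
)

```text
clock: 31.35
eef_pos: [0.5075, 0.0163, 0.0466]
tool_rot: [-0.341, -0.624, -0.01, 0.704]
ft_force: [-1.0, -0.6, -1.8]
grip_width: 0.0467
```

```bash
python3 to.py .495 0 .055 0
```

```text
31.35 pos [0.5075 0.0163 0.0466] grip 0.0467 F [-1.  -0.6 -1.8]
[[ 0.222  0.439 -0.871]
 [ 0.411  0.768  0.492]
 [ 0.884 -0.467 -0.009]]
q [-0.525  0.597 -0.583  0.401  1.085 -1.593]
t/head [62.2 60.3] twist to level 0.0054
world [-0.0042 -0.0017 -0.0005] scaled total [-0.011 -0.015  0.014]
```

Emit:
move_arm(
  increments=[
    {"grip": 1,"linear": [-0.006,0.003,0],"twist": 0},
    {"grip": 1,"linear": [-0.006,0.003,0],"twist": 0},
    {"grip": 1,"linear": [0,0,0],"twist": 0},
    {"grip": 1,"linear": [0,0,0],"twist": 0},
    {"grip": 1,"linear": [0,0,0],"twist": 0},
  ],
)

```text
clock: 31.85
eef_pos: [0.5081, 0.0165, 0.0465]
tool_rot: [-0.339, -0.625, -0.013, 0.703]
ft_force: [-1.0, -1.1, 0.6]
grip_width: 0.0466
```

```bash
python3 to.py .495 0 .055 0
```

```text
31.85 pos [0.5081 0.0165 0.0465] grip 0.0466 F [-1.  -1.1  0.6]
[[ 0.219  0.441 -0.87 ]
 [ 0.406  0.77   0.493]
 [ 0.887 -0.461 -0.01 ]]
q [-0.526  0.601 -0.584  0.396  1.091 -1.593]
t/head [62.5 60.2] twist to level 0.0058
world [-0.0047 -0.0019 -0.0003] scaled total [-0.01  -0.017  0.016]
```

Emit:
move_arm(
  increments=[
    {"grip": 1,"linear": [-0.01,0.005,0],"twist": 0},
    {"grip": 1,"linear": [-0.01,0.005,0],"twist": 0},
    {"grip": 1,"linear": [-0.01,0.005,0],"twist": 0},
    {"grip": 1,"linear": [-0.01,0.005,0],"twist": 0},
    {"grip": 1,"linear": [-0.01,0.005,0],"twist": 0},
  ],
)

```text
clock: 32.35
eef_pos: [0.5108, 0.0175, 0.0463]
tool_rot: [-0.332, -0.629, -0.024, 0.702]
ft_force: [-4.9, -3.7, 10.9]
grip_width: 0.0467
```

```bash
python3 to.py .495 0 .055 0
```

```text
32.35 pos [0.5108 0.0175 0.0463] grip 0.0467 F [-4.9 -3.7 10.9]
[[ 0.207  0.452 -0.868]
 [ 0.385  0.778  0.497]
 [ 0.899 -0.437 -0.013]]
q [-0.529  0.618 -0.586  0.373  1.119 -1.592]
t/head [64.1 59.9] twist to level 0.007
world [-0.0072 -0.0027  0.0004] scaled total [-0.011 -0.028  0.025]
```

Emit:
move_arm(
  increments=[
    {"grip": 1,"linear": [0,0,0],"twist": 0},
    {"grip": 0,"linear": [0,0,0],"twist": 0},
    {"grip": 0,"linear": [0,0,0],"twist": 0},
    {"grip": 0,"linear": [0,0,0],"twist": 0},
    {"grip": 0,"linear": [0,0,0],"twist": 0},
  ],
)

```text
clock: 32.85
eef_pos: [0.5113, 0.0172, 0.0458]
tool_rot: [-0.333, -0.63, -0.023, 0.702]
ft_force: [0.3, -1.0, 0.3]
grip_width: 0.0855
```

Emit:
move_arm(
  increments=[
    {"grip": 0,"linear": [0,-0.06,0],"twist": 0},
    {"grip": 0,"linear": [0,-0.12,0],"twist": 0},
    {"grip": 0,"linear": [0,-0.15,0],"twist": 0},
    {"grip": 0,"linear": [0,-0.15,0],"twist": 0},
    {"grip": 0,"linear": [0,-0.15,0],"twist": 0},
  ],
)

```text
clock: 33.35
eef_pos: [0.4515, -0.079, 0.1014]
tool_rot: [-0.329, -0.631, -0.02, 0.702]
ft_force: [1.0, -0.4, -1.4]
grip_width: 0.0859
```

```bash
python3 w.py
python3 - <<'E'
from h import *
i,d=bot.camera("top"); S,ds=bot.camera("scene"); cv2.imwrite("pics/p4.png",np.vstack([cv2.resize(i[190:270,200:360],None,fx=3,fy=3),cv2.resize(S[150:270,180:340],None,fx=3,fy=3)[:310]]))
C=cloud("top",d); h=cv2.cvtColor(i,cv2.COLOR_BGR2HSV)
blue=(h[...,0]>95)&(h[...,0]<130)&(h[...,1]>90)&(C[...,2]>.08)&(C[...,2]<.12); blue[:,:230]=0; blue[:190]=0; blue[260:]=0; blue[:,300:]=0
c=cv2.findNonZero(blue.astype(np.uint8)); print(len(c),cv2.minEnclosingCircle(c))
(u,v),_=cv2.minEnclosingCircle(c); print("cap centre",ray("top",u,v,.098), C[blue].mean(0))
E
```

```text
33.35 pos [ 0.4515 -0.079   0.1014] grip 0.0859 F [ 1.  -0.4 -1.4]
[[ 0.204  0.443 -0.873]
 [ 0.387  0.782  0.488]
 [ 0.899 -0.437 -0.012]]
q [-0.785  0.599 -0.4    1.072  1.049 -2.147]
t/head [64.1 60.5] roll z.z -0.012
67 ((258.5, 234.5), 6.5193023681640625)
cap centre [0.50496932 0.00568677 0.098     ] [0.50458221 0.00658916 0.09817261]
```

View pics/p4.png

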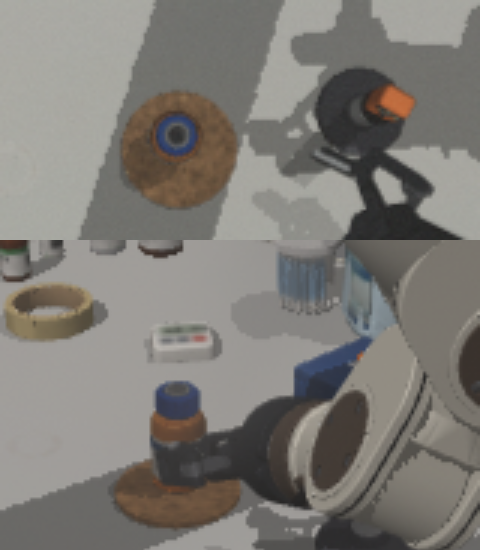

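Emit:
move_arm(
  increments=[
    {"grip": 0,"linear": [0.02,-0.15,0],"twist": 0},
    {"grip": 0,"linear": [0.02,-0.15,0],"twist": 0},
    {"grip": 0,"linear": [0.02,-0.15,0],"twist": 0},
    {"grip": 0,"linear": [0.02,-0.15,0],"twist": 0},
    {"grip": 0,"linear": [0.02,-0.15,0],"twist": 0},
  ],
)

```text
clock: 33.95
eef_pos: [0.3881, -0.189, 0.1841]
tool_rot: [-0.328, -0.631, -0.019, 0.703]
ft_force: [0.0, -1.4, -1.2]
grip_width: 0.0856
```

```bash
python3 to.py .526 -.173 .148 .11
python3 - <<'E'
from h import *
i,d=bot.camera("top"); C=cloud("top",d); h=cv2.cvtColor(i,cv2.COLOR_BGR2HSV)
o=(h[...,0]<18)&(h[...,1]>130)&(C[...,2]>.16)&(C[...,2]<.19); o[:200]=0;o[250:]=0;o[:,:315]=0;o[:,345:]=0
q=C[o]; print(len(q),q.mean(0),cv2.minAreaRect((q[:,:2]*1000).astype(np.float32)))
c=cv2.findNonZero(o.astype(np.uint8)); r=cv2.minAreaRect(c); print(r,ray("top",*r[0],.174))
S,_=bot.camera("scene"); hs=cv2.cvtColor(S,cv2.COLOR_BGR2HSV)
o=((hs[...,0]<18)&(hs[...,1]>150)).astype(np.uint8); o[:,:280]=0;o[:,320:]=0;o[:180]=0;o[220:]=0
v,u=np.nonzero(o); print("scene handle",u.min(),u.max(),v.min(),v.max(),u.mean())
K,rr,t=cam("scene"); cc=-rr.T@t
for z in(.11,.14,.17): print(z,proj("scene",[.526,-.173,z]))
for vv in(195,205,212): print(vv,u[v==vv].mean() if (v==vv).any() else None)
E
```

```text
33.95 pos [ 0.3881 -0.189   0.1841] grip 0.0856 F [ 0.  -1.4 -1.2]
[[ 0.204  0.441 -0.874]
 [ 0.387  0.784  0.486]
 [ 0.899 -0.437 -0.011]]
q [-1.033  0.597 -0.152  1.618  0.895 -2.502]
t/head [64.1 60.6] twist to level 0.0059
world [ 0.0977 -0.0553  0.0037] scaled total [ 0.009 -0.009 -0.562]
75 [ 0.52693003 -0.17246204  0.17470759] ((527.0621337890625, -172.93626403808594), (24.855234146118164, 17.892154693603516), 57.377872467041016)
((331.30767822265625, 223.03843688964844), (10.53930377960205, 6.933752536773682), 33.6900634765625) [ 0.52716963 -0.17249488  0.174     ]
scene handle 300 309 187 192 304.85714285714283
0.11 [303.16295581 212.20431463]
0.14 [303.65672645 201.05613059]
0.17 [304.16340397 189.61653963]
195 None
205 None
212 None
```

Emit:
move_arm(
  increments=[
    {"grip": 0,"linear": [0,0,-0.11],"twist": 0.006},
    {"grip": 0,"linear": [0,0,-0.12],"twist": 0},
    {"grip": 0,"linear": [0,0,-0.12],"twist": 0},
    {"grip": 0,"linear": [0,0,-0.12],"twist": 0},
    {"grip": 0,"linear": [0,0,-0.1],"twist": 0},
  ],
)

```text
clock: 34.55
eef_pos: [0.4915, -0.2437, 0.1799]
tool_rot: [-0.329, -0.624, -0.022, 0.708]
ft_force: [0.4, -0.0, -0.7]
grip_width: 0.0853
```

```bash
python3 to.py .527 -.1727 .148 0
```

```text
34.55 pos [ 0.4915 -0.2437  0.1799] grip 0.0853 F [ 0.4 -0.  -0.7]
[[ 0.219  0.443 -0.87 ]
 [ 0.379  0.782  0.494]
 [ 0.899 -0.438  0.003]]
q [-0.932  0.746  0.154  1.672  0.964 -2.358]
t/head [64.  60.5] twist to level -0.0019
world [ 0.0439  0.0858 -0.0402] scaled total [0.03  0.521 0.02 ]
```

Emit:
move_arm(
  increments=[
    {"grip": 0,"linear": [0.01,0.12,0.01],"twist": 0},
    {"grip": 0,"linear": [0.01,0.12,0.01],"twist": 0},
    {"grip": 0,"linear": [0.01,0.12,0],"twist": 0},
    {"grip": 0,"linear": [0,0.09,0],"twist": 0},
    {"grip": 0,"linear": [0,0,0],"twist": 0},
  ],
)

```text
clock: 35.05
eef_pos: [0.534, -0.1595, 0.1377]
tool_rot: [-0.326, -0.625, -0.02, 0.709]
ft_force: [-0.1, -0.1, -0.5]
grip_width: 0.0854
```

```bash
python3 to.py .527 -.1727 .148 0
```

```text
35.05 pos [ 0.534  -0.1595  0.1377] grip 0.0854 F [-0.1 -0.1 -0.5]
[[ 0.217  0.436 -0.873]
 [ 0.379  0.787  0.487]
 [ 0.899 -0.437  0.006]]
q [-0.781  0.706 -0.031  1.344  1.046 -2.138]
t/head [64.1 61. ] twist to level -0.0032
world [0.0013 0.0017 0.002 ] scaled total [ 0.014  0.005 -0.001]
```

Emit:
move_arm(
  increments=[
    {"grip": 0,"linear": [0.01,0.01,0],"twist": -0.003},
    {"grip": 0,"linear": [0,0,0],"twist": 0},
    {"grip": 1,"linear": [0,0,0],"twist": 0},
    {"grip": 1,"linear": [0,0,0],"twist": 0},
    {"grip": 1,"linear": [0,0,0],"twist": 0},
  ],
)

```text
clock: 35.55
eef_pos: [0.5354, -0.1568, 0.1383]
tool_rot: [-0.326, -0.627, -0.019, 0.707]
ft_force: [0.2, -0.4, 0.3]
grip_width: 0.0441
```

Emit:
move_arm(
  increments=[
    {"grip": 1,"linear": [0,0,0],"twist": 0},
    {"grip": 1,"linear": [0,0,0],"twist": 0},
    {"grip": 1,"linear": [0,0,0],"twist": 0},
    {"grip": 1,"linear": [0,0,0],"twist": 0},
    {"grip": 1,"linear": [0,0,0],"twist": 0},
  ],
)

```text
clock: 36.05
eef_pos: [0.5353, -0.1584, 0.1385]
tool_rot: [-0.327, -0.627, -0.02, 0.707]
ft_force: [0.1, 0.1, 0.3]
grip_width: 0.0193
```

```bash
python3 to.py .527 -.1727 .248 0
```

```text
36.05 pos [ 0.5353 -0.1584  0.1385] grip 0.0193 F [0.1 0.1 0.3]
[[ 0.212  0.438 -0.874]
 [ 0.382  0.786  0.486]
 [ 0.899 -0.437 -0.   ]]
q [-0.778  0.703 -0.034  1.336  1.048 -2.136]
t/head [64.1 60.9] twist to level 0.0002
world [1.000e-04 7.000e-04 1.012e-01] scaled total [ 0.456 -0.218  0.001]
```

Emit:
move_arm(
  increments=[
    {"grip": 1,"linear": [0.05,-0.025,0],"twist": 0},
    {"grip": 1,"linear": [0.07,-0.034,0],"twist": 0},
    {"grip": 1,"linear": [0.07,-0.034,0],"twist": 0},
    {"grip": 1,"linear": [0.07,-0.034,0],"twist": 0},
    {"grip": 1,"linear": [0.07,-0.034,0],"twist": 0},
  ],
)

```text
clock: 36.55
eef_pos: [0.5342, -0.1576, 0.2145]
tool_rot: [-0.325, -0.626, -0.02, 0.709]
ft_force: [0.2, -0.7, -1.1]
grip_width: 0.0191
```

```bash
python3 to.py .527 -.1727 .258 0
```

```text
36.55 pos [ 0.5342 -0.1576  0.2145] grip 0.0191 F [ 0.2 -0.7 -1.1]
[[ 0.216  0.435 -0.874]
 [ 0.38   0.787  0.486]
 [ 0.9   -0.437  0.005]]
q [-0.778  0.611  0.028  1.495  1.047 -2.136]
t/head [64.1 61.1] twist to level -0.0028
world [ 0.001  -0.0002  0.0352] scaled total [ 0.159 -0.075 -0.004]
```

Emit:
move_arm(
  increments=[
    {"grip": 1,"linear": [0.07,-0.034,0],"twist": -0.003},
    {"grip": 1,"linear": [0.07,-0.034,0],"twist": 0},
    {"grip": 1,"linear": [0.05,-0.025,0],"twist": 0},
    {"grip": 1,"linear": [0,0,0],"twist": 0},
    {"grip": 1,"linear": [0,0,0],"twist": 0},
  ],
)

```text
clock: 37.05
eef_pos: [0.5345, -0.1579, 0.2636]
tool_rot: [-0.327, -0.63, -0.018, 0.704]
ft_force: [0.3, 1.4, -1.1]
grip_width: 0.0194
```

```bash
python3 to.py .505 -.03 .268 0
python3 - <<'E'
from h import *
i,d=bot.camera("top"); S,ds=bot.camera("scene"); np.save("s5.npy",ds); cv2.imwrite("s5raw.png",S); cv2.imwrite("t5raw.png",i)
cv2.imwrite("pics/p5.png",np.vstack([cv2.resize(i[200:260,220:350],None,fx=5,fy=5,interpolation=cv2.INTER_CUBIC),cv2.resize(S[160:220,220:350],None,fx=5,fy=5,interpolation=cv2.INTER_CUBIC)]))
# well mouth: refine - dark hole / rim in top
C=cloud("top",d); h=cv2.cvtColor(i,cv2.COLOR_BGR2HSV)
b=(h[...,0]>95)&(h[...,0]<130)&(h[...,1]>90)&(C[...,2]>.08)&(C[...,2]<.12); b[:,:230]=0; b[:190]=0; b[260:]=0; b[:,300:]=0
c=cv2.findNonZero(b.astype(np.uint8)); hull=cv2.convexHull(c); m=cv2.moments(hull); u,v=m["m10"]/m["m00"],m["m01"]/m["m00"]; print(u,v,ray("top",u,v,.098))
for z in(.134,): print("tip pred scene",proj("scene",[.527,-.1727,.12]))
E
```

```text
37.05 pos [ 0.5345 -0.1579  0.2636] grip 0.0194 F [ 0.3  1.4 -1.1]
[[ 0.206  0.437 -0.876]
 [ 0.387  0.785  0.483]
 [ 0.899 -0.438 -0.007]]
q [-0.778  0.56   0.082  1.594  1.047 -2.143]
t/head [64.  60.9] twist to level 0.0039
world [-0.0212  0.1428 -0.0039] scaled total [0.237 0.523 0.438]
258.29802259887003 234.6553672316384 [0.50457174 0.00622847 0.098     ]
tip pred scene [303.44427043 208.31115989]
```

View pics/p5.png

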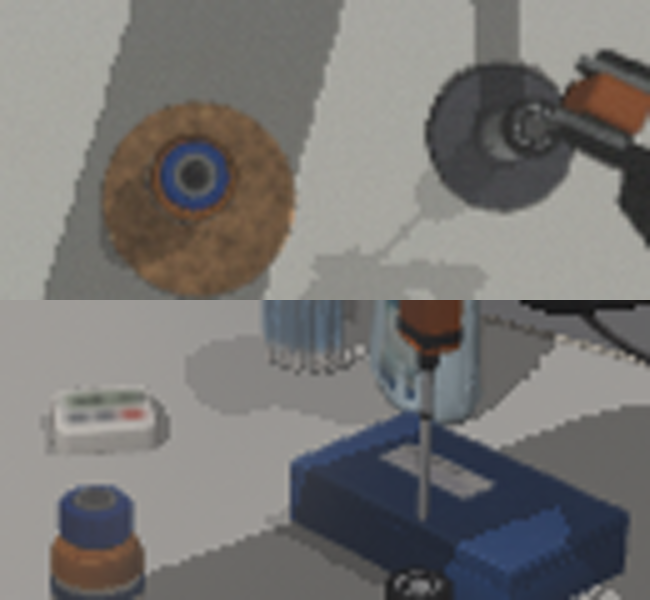

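Emit:
move_arm(
  increments=[
    {"grip": 1,"linear": [0.025,0.05,0.04],"twist": 0.004},
    {"grip": 1,"linear": [0.035,0.07,0.055],"twist": 0},
    {"grip": 1,"linear": [0.035,0.07,0.055],"twist": 0},
    {"grip": 1,"linear": [0.035,0.07,0.055],"twist": 0},
    {"grip": 1,"linear": [0.035,0.07,0.055],"twist": 0},
  ],
)

```text
clock: 37.65
eef_pos: [0.5241, -0.0671, 0.2587]
tool_rot: [-0.326, -0.623, -0.021, 0.711]
ft_force: [0.2, 0.3, -0.4]
grip_width: 0.0194
```

Emit:
move_arm(
  increments=[
    {"grip": 1,"linear": [0.035,0.07,0.055],"twist": 0},
    {"grip": 1,"linear": [0.035,0.07,0.055],"twist": 0},
    {"grip": 1,"linear": [0.03,0.06,0.05],"twist": 0},
    {"grip": 1,"linear": [0.02,0.04,0.03],"twist": 0},
    {"grip": 1,"linear": [0,0,0],"twist": 0},
  ],
)

```text
clock: 38.15
eef_pos: [0.5135, 0.0044, 0.2553]
tool_rot: [-0.323, -0.62, -0.02, 0.714]
ft_force: [0.0, -1.5, -2.3]
grip_width: 0.0192
```

```bash
cat > tt.py <<'E'
# tcp target given well xy; prints error
import sys
from h import *
o,m=st(); g=np.array([.5353,-.1584,.1385]); mg=np.array([[.212,.438,-.874],[.382,.786,.486],[.899,-.437,0]])
tip_t=mg.T@(np.array([.527,-.1727,.010])-g); ax=mg.T@[0,0,1]
tip=np.array(o["eef_pos"])+m@tip_t; a=m@ax; ring=tip+.055*a
w=np.array([float(sys.argv[1]),float(sys.argv[2]),float(sys.argv[3])])
D=w-tip; print("tip",tip.round(4),"ring",ring.round(4),"axis",a.round(4),"twist lvl",round(-np.arctan2(m[2,2],m[2,0])/2,4)); print("need",D.round(4),"scaled",np.round(m.T@D/.2,3))
E
python3 tt.py .5046 .0062 .13
```

```text
38.15 pos [0.5135 0.0044 0.2553] grip 0.0192 F [ 0.  -1.5 -2.3]
[[ 0.23   0.43  -0.873]
 [ 0.373  0.79   0.487]
 [ 0.899 -0.438  0.022]]
q [-0.551  0.288 -0.344  1.046  1.115 -1.667]
tip [ 0.5027 -0.0085  0.1269] ring [ 0.5038 -0.0091  0.1819] axis [ 0.0192 -0.0101  0.9993] twist lvl -0.0121
need [0.0019 0.0147 0.0031] scaled [0.044 0.055 0.028]
```

Emit:
move_arm(
  increments=[
    {"grip": 1,"linear": [0,0,0],"twist": -0.012},
    {"grip": 1,"linear": [0.02,0.025,0.015],"twist": 0},
    {"grip": 1,"linear": [0.02,0.025,0.015],"twist": 0},
    {"grip": 1,"linear": [0,0,0],"twist": 0},
    {"grip": 1,"linear": [0,0,0],"twist": 0},
  ],
)

```text
clock: 38.65
eef_pos: [0.5147, 0.0174, 0.2568]
tool_rot: [-0.324, -0.628, -0.016, 0.707]
ft_force: [0.6, -0.1, -0.4]
grip_width: 0.0192
```

```bash
python3 tt.py .5046 .0062 .13
python3 - <<'E'
from h import *
i,d=bot.camera("top"); S,ds=bot.camera("scene"); np.save("s6.npy",ds); cv2.imwrite("s6raw.png",S); cv2.imwrite("t6raw.png",i)
cv2.imwrite("pics/p6.png",np.hstack([cv2.resize(S[155:250,200:270],None,fx=6,fy=6,interpolation=cv2.INTER_CUBIC),cv2.resize(i[190:285,225:285],None,fx=6,fy=6,interpolation=cv2.INTER_CUBIC)]))
for z in(.098,.12,.175): print(z,proj("scene",[.5046,.0062,z]),proj("top",[.5046,.0062,z]))
E
```

```text
38.65 pos [0.5147 0.0174 0.2568] grip 0.0192 F [ 0.6 -0.1 -0.4]
[[ 0.211  0.43  -0.878]
 [ 0.384  0.79   0.479]
 [ 0.899 -0.438  0.001]]
q [-0.524  0.265 -0.37   0.989  1.117 -1.628]
tip [0.5063 0.003  0.1283] ring [0.5064 0.003  0.1833] axis [1.600e-03 1.000e-04 9.996e-01] twist lvl -0.0007
need [-0.0017  0.0032  0.0017] scaled [0.012 0.005 0.015]
0.098 [238.45149858 198.64431359] [258.30857449 234.64439785]
0.12 [238.2204905  190.97528954] [258.66389678 234.3408838 ]
0.175 [237.62491405 171.20329663] [259.61391199 233.52938683]
```

View pics/p6.png

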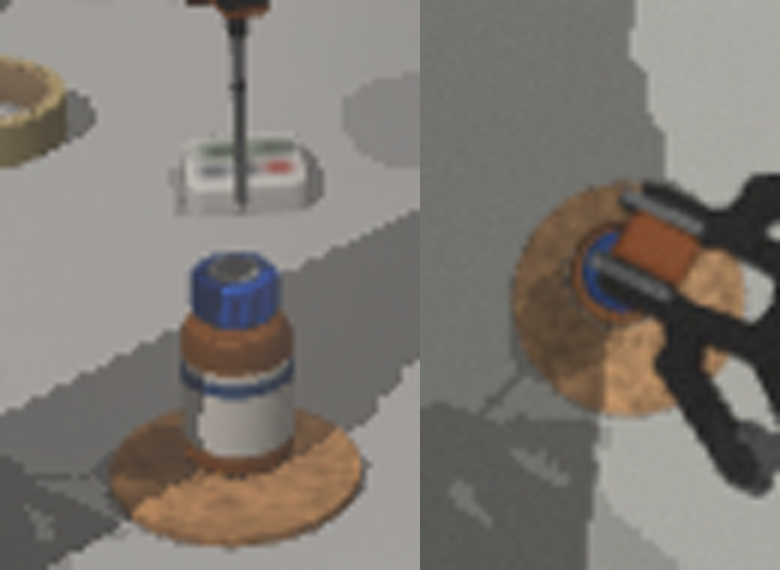

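```bash
cat > meas.py <<'E'
from h import *
def meas(S,ds,i,d,ztip):
    C=cloud("scene",ds); h=cv2.cvtColor(S,cv2.COLOR_BGR2HSV)
    # stem per-row: darkest pixel centroid vs local background
    g=cv2.cvtColor(S,cv2.COLOR_BGR2GRAY).astype(float); K,r,t=cam("scene")
    vt=proj("scene",[.505,.005,ztip+.005])[1]; vb=proj("scene",[.505,.005,ztip+.07])[1]; rows=[]
    for v in range(int(vb)+1,int(vt)):
        s=g[v,230:250]; w=np.clip(np.median(s)-s-12,0,None); w[:4]=0; w[-4:]=0
        if w.sum()>10: rows.append((v,230+(w*np.arange(20)).sum()/w.sum()))
    rows=np.array(rows); f=np.polyfit(rows[:,0],rows[:,1],1); print("stem fit",f,"u at tip",np.polyval(f,vt),"resid",np.std(rows[:,1]-np.polyval(f,rows[:,0])).round(2))
    # model comparison
    for z in(ztip+.01,ztip+.06):
        p0=proj("scene",[.5046,.0062,z]); print("z",round(z,3),"stem u - well-axis u (px)",round(np.polyval(f,p0[1])-p0[0],2))
    # cap in scene
    b=((h[...,0]>95)&(h[...,0]<130)&(h[...,1]>110)); b[:,:225]=0;b[:,255:]=0;b[:185]=0;b[215:]=0
    v,u=np.nonzero(b); uu=[(u[v==k].min()+u[v==k].max())/2 for k in range(v.min()+3,v.max()-1)]; print("cap mid u",np.mean(uu),"model",proj("scene",[.5046,.0062,.085])[0])
    ht=cv2.cvtColor(i,cv2.COLOR_BGR2HSV); C=cloud("top",d)
    o=((ht[...,0]<18)&(ht[...,1]>110)&(C[...,2]>ztip+.14)&(C[...,2]<ztip+.185)).astype(np.uint8); o[:200]=0;o[270:]=0;o[:,:240]=0;o[:,290:]=0
    c=cv2.findNonZero(o); R_=cv2.minAreaRect(c); print("handle",R_,ray("top",*R_[0],ztip+.164))
E
python3 - <<'E'
from meas import *
S=cv2.imread("s6raw.png");i=cv2.imread("t6raw.png");ds=np.load("s6.npy"); d=bot.camera("top")[1]
meas(S,ds,i,d,.1283)
E
python3 tt.py .5046 .0062 .13
```

```text
stem fit [1.31243688e-02 2.37138799e+02] u at tip 239.58444365846597 resid 0.34
z 0.138 stem u - well-axis u (px) 1.53
z 0.188 stem u - well-axis u (px) 1.84
cap mid u 240.125 model 238.58613182437134
handle ((264.5000305175781, 231.00003051757812), (12.521980285644531, 8.497057914733887), 26.56505012512207) [0.50558813 0.00064419 0.2923    ]
38.8 pos [0.5147 0.0173 0.2567] grip 0.0194 F [ 0.2 -0.5 -0.9]
[[ 0.211  0.43  -0.878]
 [ 0.384  0.79   0.479]
 [ 0.899 -0.438  0.002]]
q [-0.525  0.266 -0.37   0.989  1.117 -1.628]
tip [0.5063 0.0029 0.1283] ring [0.5064 0.0029 0.1833] axis [0.0017 0.     0.9996] twist lvl -0.0008
need [-0.0017  0.0033  0.0017] scaled [0.012 0.006 0.015]
```

Emit:
move_arm(
  increments=[
    {"grip": 1,"linear": [0.006,0.004,0.008],"twist": 0},
    {"grip": 1,"linear": [0.006,0.004,0.008],"twist": 0},
    {"grip": 1,"linear": [0,0,0],"twist": 0},
    {"grip": 1,"linear": [0,0,0],"twist": 0},
    {"grip": 1,"linear": [0,0,0],"twist": 0},
  ],
)

```text
clock: 39.3
eef_pos: [0.5131, 0.0207, 0.2582]
tool_rot: [-0.324, -0.628, -0.017, 0.708]
ft_force: [0.3, 0.7, -1.0]
grip_width: 0.0194
```

```bash
python3 tt.py .5046 .0062 .13
python3 - <<'E'
from meas import *
i,d=bot.camera("top"); S,ds=bot.camera("scene"); meas(S,ds,i,d,.128)
# cap/bottle horizontal profile edges in scene: white label & cap via gradient
g=cv2.cvtColor(S,cv2.COLOR_BGR2GRAY).astype(float); h=cv2.cvtColor(S,cv2.COLOR_BGR2HSV)
for z in(.03,.05,.063,.08,.088,.094):
    v=int(round(proj("scene",[.5046,.0062,z])[1])); bgm=np.median(S[v,218:224].astype(float),0); dd=np.linalg.norm(S[v,222:262].astype(float)-bgm,axis=1); k=np.nonzero(dd>30)[0]+222
    print(z,v,"edges",k.min(),k.max(),"mid",(k.min()+k.max())/2,"model",proj("scene",[.5046,.0062,z])[0].round(2))
cv2.imwrite("pics/p7.png",cv2.resize(S[180:212,215:265],None,fx=14,fy=14,interpolation=cv2.INTER_CUBIC))
E
```

```text
39.3 pos [0.5131 0.0207 0.2582] grip 0.0194 F [ 0.3  0.7 -1. ]
[[ 0.212  0.431 -0.877]
 [ 0.383  0.789  0.48 ]
 [ 0.899 -0.438  0.002]]
q [-0.52   0.256 -0.378  0.978  1.117 -1.615]
tip [0.5046 0.0063 0.1298] ring [0.5047 0.0063 0.1848] axis [ 2.100e-03 -1.000e-04  9.996e-01] twist lvl -0.001
need [-0.     -0.0001  0.0002] scaled [ 0.001 -0.001 -0.   ]
stem fit [3.30122686e-02 2.32239116e+02] u at tip 238.39426743047687 resid 0.25
z 0.138 stem u - well-axis u (px) 0.3
z 0.188 stem u - well-axis u (px) 0.25
cap mid u 239.7 model 238.58613182437134
handle ((262.9000549316406, 231.7000274658203), (12.074766159057617, 8.497057914733887), 26.56505012512207) [0.50413    0.00419335 0.292     ]
0.03 222 edges 233 243 mid 238.0 model 239.14
0.05 215 edges 230 248 mid 239.0 model 238.94
0.063 211 edges 225 261 mid 243.0 model 238.81
0.08 205 edges 231 261 mid 246.0 model 238.64
0.088 202 edges 231 261 mid 246.0 model 238.56
0.094 200 edges 231 261 mid 246.0 model 238.49
```

View pics/p7.png

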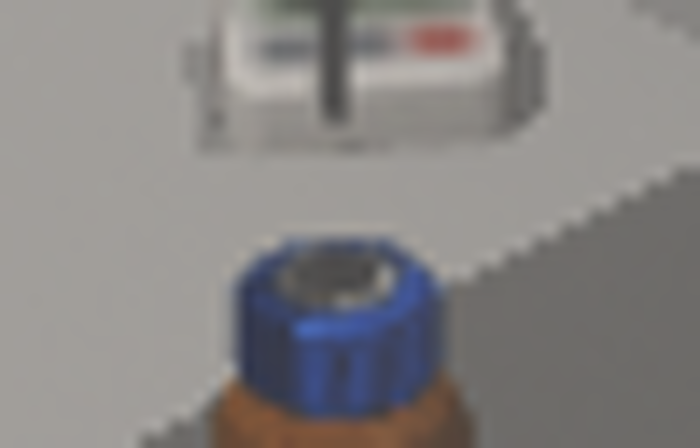

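Emit:
move_arm(
  increments=[
    {"grip": 1,"linear": [-0.045,0.022,0],"twist": 0},
    {"grip": 1,"linear": [-0.045,0.022,0],"twist": 0},
    {"grip": 1,"linear": [-0.03,0.015,0],"twist": 0},
    {"grip": 1,"linear": [0,0,0],"twist": 0},
    {"grip": 1,"linear": [0,0,0],"twist": 0},
  ],
)

```text
clock: 39.9
eef_pos: [0.5127, 0.0209, 0.2281]
tool_rot: [-0.324, -0.627, -0.017, 0.708]
ft_force: [-1.1, -0.5, -0.5]
grip_width: 0.0193
```

```bash
python3 tt.py .5046 .0062 .043
```

```text
39.9 pos [0.5127 0.0209 0.2281] grip 0.0193 F [-1.1 -0.5 -0.5]
[[ 0.213  0.43  -0.877]
 [ 0.383  0.789  0.48 ]
 [ 0.899 -0.438  0.004]]
q [-0.52   0.296 -0.418  0.9    1.117 -1.615]
tip [0.504  0.0067 0.0997] ring [0.5042 0.0066 0.1546] axis [ 3.800e-03 -7.000e-04  9.996e-01] twist lvl -0.0021
need [ 0.0006 -0.0005 -0.0567] scaled [-0.255  0.124 -0.005]
```

Emit:
move_arm(
  increments=[
    {"grip": 1,"linear": [-0.034,0.017,-0.003],"twist": -0.002},
    {"grip": 1,"linear": [-0.034,0.017,-0.002],"twist": 0},
    {"grip": 1,"linear": [-0.034,0.017,-0.001],"twist": 0},
    {"grip": 1,"linear": [-0.02,0.01,0],"twist": 0},
    {"grip": 1,"linear": [0,0,0],"twist": 0},
  ],
)

```text
clock: 40.4
eef_pos: [0.5141, 0.0205, 0.1984]
tool_rot: [-0.324, -0.629, -0.016, 0.707]
ft_force: [-0.8, 0.5, -0.6]
grip_width: 0.0191
```

```bash
python3 tt.py .5046 .0062 .043
```

```text
40.4 pos [0.5141 0.0205 0.1984] grip 0.0191 F [-0.8  0.5 -0.6]
[[ 0.209  0.43  -0.878]
 [ 0.385  0.789  0.478]
 [ 0.899 -0.438 -0.   ]]
q [-0.519  0.341 -0.45   0.821  1.117 -1.617]
tip [0.5059 0.0059 0.07  ] ring [0.5059 0.006  0.1249] axis [2.000e-04 1.400e-03 9.996e-01] twist lvl 0.0003
need [-0.0013  0.0003 -0.027 ] scaled [-0.122  0.057  0.007]
```

Emit:
move_arm(
  increments=[
    {"grip": 1,"linear": [-0.032,0.015,0.004],"twist": 0},
    {"grip": 1,"linear": [-0.032,0.015,0.002],"twist": 0},
    {"grip": 1,"linear": [-0.03,0.014,0.001],"twist": 0},
    {"grip": 1,"linear": [-0.016,0.008,0],"twist": 0},
    {"grip": 1,"linear": [0,0,0],"twist": 0},
  ],
)

```text
clock: 40.9
eef_pos: [0.5127, 0.0209, 0.1719]
tool_rot: [-0.324, -0.629, -0.016, 0.707]
ft_force: [0.9, 0.1, -0.4]
grip_width: 0.0196
```

```bash
python3 tt.py .5046 .0062 .043
python3 - <<'E'
from h import *
S,_=bot.camera("scene"); cv2.imwrite("pics/p8.png",cv2.resize(S[165:230,205:275],None,fx=10,fy=9,interpolation=cv2.INTER_CUBIC))
E
```

```text
40.9 pos [0.5127 0.0209 0.1719] grip 0.0196 F [ 0.9  0.1 -0.4]
[[ 0.209  0.43  -0.878]
 [ 0.385  0.789  0.478]
 [ 0.899 -0.438 -0.001]]
q [-0.52   0.382 -0.48   0.751  1.117 -1.619]
tip [0.5045 0.0063 0.0435] ring [0.5045 0.0064 0.0985] axis [0.     0.0014 0.9996] twist lvl 0.0004
need [ 0.0001 -0.0001 -0.0005] scaled [-0.002  0.001 -0.001]
```

View pics/p8.png

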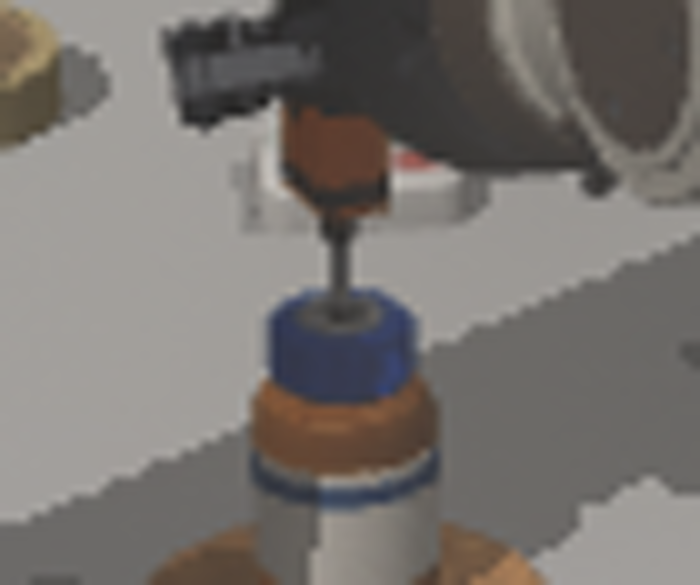

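Emit:
move_arm(
  increments=[
    {"grip": 1,"linear": [0,0,0],"twist": 0},
    {"grip": 1,"linear": [0,0,0],"twist": 0},
    {"grip": 1,"linear": [0,0,0],"twist": 0},
    {"grip": 1,"linear": [0,0,0],"twist": 0},
    {"grip": 1,"linear": [0,0,0],"twist": 0},
  ],
)

```text
clock: 41.45
eef_pos: [0.5133, 0.0206, 0.1731]
tool_rot: [-0.324, -0.629, -0.016, 0.706]
ft_force: [0.1, -1.0, 0.1]
grip_width: 0.0192
```

```bash
python3 tt.py .5046 .0062 .043; python3 -c "
from h import *
print(bot.job_done()); st()"
```

```text
41.45 pos [0.5133 0.0206 0.1731] grip 0.0192 F [ 0.1 -1.   0.1]
[[ 0.207  0.431 -0.878]
 [ 0.386  0.789  0.478]
 [ 0.899 -0.438 -0.003]]
q [-0.52   0.381 -0.479  0.752  1.117 -1.619]
tip [0.5054 0.0059 0.0446] ring [0.5053 0.0061 0.0996] axis [-0.0021  0.0022  0.9996] twist lvl 0.0016
need [-0.0008  0.0003 -0.0016] scaled [-0.008  0.003  0.004]
the job is handed in; nothing more can be done
None
the job is handed in; nothing more can be done
```

I handed the job in at about 41.5 s of the 67 s limit, with the thermometer held still in the bottle's well. No verdict is reported.

**Tool tilt:** Moves can only turn the tool about its own finger axis. I therefore got the tilt of about 64° by pushing poses against the joint limits, high up and clear of the bench. During an early push the wrist force spiked to 113 N, just under the 120 N limit.

**Bottle:** It was gripped and turned over to at least 2.19 rad, worked out from the tool angle on the assumption that it did not slip. It was held there for about 0.5 s, then set on the mat and let go. It stands upright about 12 mm from the mat's centre, which is inside the 30 mm allowed.

**Thermometer:** It was drawn out of the rest and lowered into the well. The last check before hand-in, worked out from the tool pose, showed:
- **Ring height:** about 1.6 mm above the well mouth.
- **Centring:** about 1 mm off the well's axis.
- **Lean:** about 0.2°.

**Other checks:**
- The last scene picture showed the ring at the mouth and the stem centred.
- The wrist force stayed within about 1 N of zero through the insertion, but that is too noisy to rule out a light touch of the well.
- Before lowering, the top camera put the handle about 2 mm off the pose-based estimate, where the fingers partly covered it.
- I made no final measurement of the other objects; nothing looked moved in the pictures.

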